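Set four table things on the felt pads that match their feet

TASK

Stand the wooden mill, the glass shaker, the grey candle pot and the oblong jar each upright in the middle of the felt pad whose white outline matches its foot in shape and size, the oblong jar turned to lie along its outline. Do not tip any of them over, and leave the onion and the low tin where they are.

Things in the scene. Friction and masses are not known exactly. Their poses are not given: they have to be found in the camera images.
- wooden_mill: turned wooden mill, round, 58 mm in diameter, 170 mm tall; the head (48 mm across, 123 to 159 mm above the foot) can be gripped, a 12 mm knob stands on it up to 170 mm. About 0.18 kg. Origin: centre of the foot, z up.
- shaker: small round shaker, clear below with a grey top, foot 44 mm in diameter, 90 mm tall; body 44 mm across up to 66 mm, the top narrows to 34 mm. About 0.1 kg. Origin: centre of the foot, z up.
- candle_pot: grey round candle pot, 68 mm in diameter, 63 mm tall, straight sides. About 0.28 kg. Origin: centre of the foot, z up.
- oblong_jar: white rectangular ceramic jar with a dark wooden lid fixed on it, 46 mm (its x) by 82 mm (its y), 67 mm tall, straight sides. About 0.25 kg. Origin: centre of the foot, x across the narrow way, y along the length, z up.
- pad_mill: middle-sized round fixed flat grey felt pad, 6 mm thick, 78 mm in diameter; a thin white outline on it, a ring 58 mm across, is the size of the foot that belongs there. Origin: centre of the underside on the worktop (its top is 6 mm higher); z up. For the wooden mill.
- pad_shaker: smallest round fixed flat grey felt pad, 6 mm thick, 64 mm in diameter; a thin white outline on it, a ring 44 mm across, is the size of the foot that belongs there. Origin: centre of the underside on the worktop (its top is 6 mm higher); z up. For the shaker.
- pad_candle: largest round fixed flat grey felt pad, 6 mm thick, 88 mm in diameter; a thin white outline on it, a ring 68 mm across, is the size of the foot that belongs there. Origin: centre of the underside on the worktop (its top is 6 mm higher); z up. For the candle pot. (A faint brown ring on the bare worktop is only a stain.)
- pad_jar: rectangular fixed flat grey felt pad, 6 mm thick, 66 mm (its x) by 102 mm (its y); a thin white outline on it, a rectangle 46 by 82 mm, is the size of the foot that belongs there. Origin: centre of the underside on the worktop (its top is 6 mm higher); z up. For the oblong jar, length along y, either way round.
- low_tin: bystander: low round food tin, 75 mm in diameter, 58 mm tall, loose. Origin: centre of the foot.
- onion: bystander: onion, 78 mm across, 85 mm tall, loose. Origin: centre of the underside.

How it is judged:
By the outcome, as a careful person would: the job done as asked, in the order asked, and still so for the second after the job is handed in, with the robot touching nothing.
It also fails if it takes over 93 s, if anything falls off the work surface, if the arm or the gripper's body presses on something with over 40 N, if the wrist force passes 120 N, or if a joint passes its speed limit or range.

ROBOT

A 6-joint arm with a two-finger parallel gripper is mounted at the origin on a cart in front of the work surface, level with it; the furniture and walls round the work are solid. World frame = base frame: x ahead of the robot, y to its left, z up, the work surface at z = 0. Lengths are in m, angles in rad, forces in N, time in s.
With the tool pointing down it reaches from about 0.375 to 0.9 m from the base axis. Payload 3.1 kg.
Tool frame: the origin (TCP) lies on the centre line of the jaws, within the pads' length; the fingertips stand 25 mm ahead of it and the grasp point (between the pads) lies 6 mm ahead of it (manip.tip_extent is the distance from the TCP to the fingertips, in m); z points along the fingers, y is the line along which they close (so a half turn about z gives the same grasp; the last joint's range is limited). The gripper opens to 85 mm and grips with 20 to 120 N. Pads are 22 mm wide; open, the fingers measure 114 mm over their backs; the gripper's body (76 mm by 85 mm) begins 54 mm behind the grasp point. The pads swing forward as they close: fully open they stand 13 mm farther back than shut.
Start: joints at [-1.45, 0.527, 1.433, -0, 1.181, -0.178], TCP at [0.184, -0.597, 0.256] pointing down, gripper open.
Joint ranges: [-3.08, 3.08], [-0.75, 2.2], [0.22, 2.44], [-1.43, 4.57], [0, 2.65], [-2.85, 2.85]. Speed limits (rad/s): [2.79, 2.79, 3.14, 3.14, 3.14, 3.14].

INTERFACE

Orientations are given as a unit quaternion [x, y, z, w].
In Python, from station import readout, imaging, order, manip gives the robot as it stands.
- The arm moves only by the tool move_arm, never from a script. Its argument "rows" is a list of rows, each a list of 7 numbers: the turn, a rotation vector about the tool's x, y, z in degrees, then the shift along the tool's x, y, z in mm, then the closure, from 0 (fully open) to 1 (shut). A call has 1 to 12 rows; each row is the pose to reach, as a shift and turn from the pose commanded when the call began, along the tool's axes at that moment; what a row does not reach only later rows make up. A row lasts 1/12 s, in which the tool goes at most 41.7 mm and 7.16 degrees, less where a joint would pass 70% of its speed; a pose out of reach is approached as far as the arm can. A call with a gripper value outside its range is refused whole. The fingers move at their own pace and stop on an object; "squeeze" is the grip in N (left out, the last holds). Time passes only in rows, so rows that repeat a pose let the fingers close. It gives the time, the measured TCP pose, the force, the opening and the grip force at its end, in the units of the state.
- readout.sense(): the state, without advancing time (a new reading comes with each control period).
- imaging.snapshot(name): name is "scene" or "side" or "wrist"; returns a dict with "img" (480x640x3 uint8, red, green, blue), "z_map" (480x640 float32, m along the optical axis (not along the pixel's ray), 0 where there is no reading), "fovy" (degrees; the focal length in pixels is half the picture's height over the tangent of half this angle, whatever the lens; pixels are square), "cx", "cy" (the principal point, pixels), "rvec" (rotation vector, rad) and "tvec" (3), from world to camera coordinates, as OpenCV has them. Camera axes: x right, y down, z forward; pixel columns grow to the right and rows downward; lengths in m; the calibration is good to about 2 mm. A picture is of the moment at which its call begins.
- order.sign_off(): hands the job in; it is judged then, once.
The state is a dict: "t": time; "q": joint angles; "qd": joint speeds; "tau": joint torques, N m; "tcp_pos": TCP position; "tool_rot": TCP orientation; "force": force on the tool from outside, world axes, zero at the start; "ft_torque": the same for the moment, N m; "finger_gap": opening from 0.0 (shut) to 1.0 (fully open); "gripper_force": force on a finger pad.
Only numpy, scipy, OpenCV 4.12 (cv2) and the standard library are available. Lean on these libraries where they do the work, as an engineer would, in place of code of your own. Each camera call takes 0.05 s, during which the arm holds its last target. There are 200 camera calls.

## Working session

There is one attempt and no reset: what is moved stays moved. The work goes in short steps, Python scripts to look and compute and a tool call to move; the robot and the scene stay as the last step left them, time stands still between calls to the robot, and variables do not carry over. Pictures are saved under pics/ and viewed, at most 14 in all, crops included, and the job is handed in when it is done.

Besides the shell and the picture viewer there is one more tool, called after "Call:" as name(argument=value, ...) on one line, values as JSON. move_arm: Moves the arm, as the interface text tells. Its arguments: {"type":"object","properties":{"rows":{"type":"array"},"squeeze":{"type":"number"}},"required":["rows"]}

```bash
ls; mkdir -p pics; cat > h.py <<'E'
import numpy as np, cv2
from station import readout, imaging, order, manip
from scipy.spatial.transform import Rotation as R
def snap(n):
    s=imaging.snapshot(n); f=240/np.tan(np.radians(s['fovy'])/2)
    s['K']=np.array([[f,0,s['cx']],[0,f,s['cy']],[0,0,1.]])
    s['R']=R.from_rotvec(np.ravel(s['rvec'])).as_matrix(); s['t']=np.ravel(s['tvec']); s['c']=-s['R'].T@s['t']
    return s
def ray(s,u,v):
    return s['R'].T@np.linalg.inv(s['K'])@np.array([u,v,1.])
def onplane(s,u,v,z):
    d=ray(s,u,v); return s['c']+d*(z-s['c'][2])/d[2]
def cloud(s):
    v,u=np.mgrid[0:480,0:640]; z=s['z_map']
    p=np.stack([(u-s['K'][0,2])*z,(v-s['K'][1,2])*z,z*s['K'][0,0]],-1)/s['K'][0,0]
    return (p-s['t'])@s['R']
def save(s,n): cv2.imwrite('pics/'+n,s['img'][...,::-1])
E
python3 - <<'E'
from h import *
import pickle
for n in ('scene','side','wrist'):
    s=snap(n); save(s,n+'0.png'); pickle.dump(s,open(n+'0.pkl','wb')); print(n,s['fovy'],s['cx'],s['cy'],s['c'].round(3),(s['z_map']>0).mean(), s.keys())
print(readout.sense())
E
```

```text
pics
scene 44.75615606068913 321.66207017516416 247.8521952860636 [0.119 0.842 0.933] 0.9958821614583333 dict_keys(['img', 'z_map', 'fovy', 'cx', 'cy', 'rvec', 'tvec', 'K', 'R', 't', 'c'])
side 52.10877498822889 318.22600753345654 241.04800802806363 [0.285 0.738 0.494] 0.9961100260416667 dict_keys(['img', 'z_map', 'fovy', 'cx', 'cy', 'rvec', 'tvec', 'K', 'R', 't', 'c'])
wrist 59.733028778205856 313.9354132730961 240.30944168635926 [ 0.25  -0.576  0.373] 0.9960319010416666 dict_keys(['img', 'z_map', 'fovy', 'cx', 'cy', 'rvec', 'tvec', 'K', 'R', 't', 'c'])
{'t': 0.15, 'q': array([-1.45051838e+00,  5.28208768e-01,  1.43360465e+00,  6.85914842e-06,
        1.18141431e+00, -1.78492911e-01]), 'qd': array([ 1.22416611e-03, -2.63301742e-03, -3.31436388e-03, -1.72204262e-03,
        6.36120194e-04, -5.75490361e-05]), 'tau': array([ 4.42402879e-04, -4.42744696e+01, -1.78275597e+01, -2.07876042e-04,
        5.65098875e-03,  6.87299689e-06]), 'tcp_pos': array([ 0.18393832, -0.59678974,  0.2555864 ]), 'tool_rot': array([ 9.88862595e-01,  1.48829094e-01,  2.69634793e-05, -8.17096859e-04]), 'force': array([-0.37596723, -0.36834116,  0.24445661]), 'ft_torque': array([-0.02966345,  0.01639104,  0.07277799]), 'gripper_force': 0.0, 'finger_gap': 0.9981850509486813}
```

View pics/scene0.png

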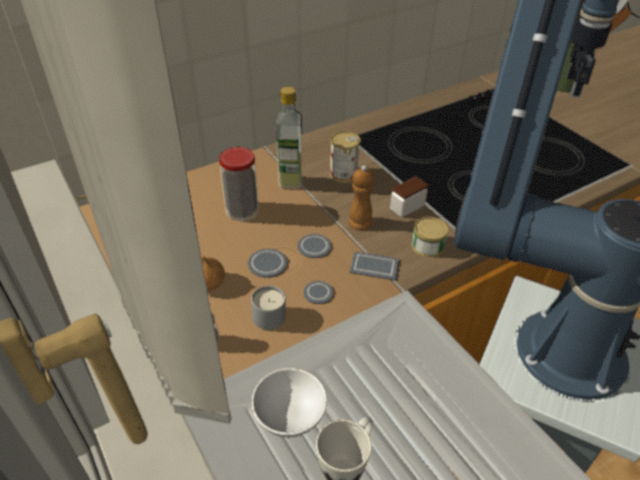

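View pics/side0.png

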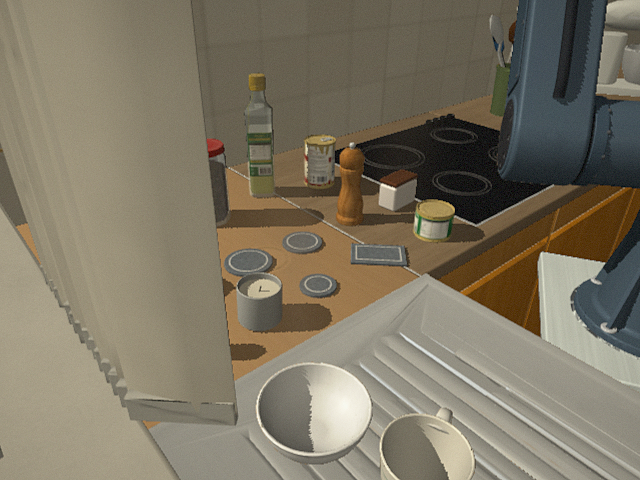

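The scene view shows the jar pad (374,265), candle pad (268,263), mill pad (314,245), shaker pad (318,292), candle pot (268,308), mill (361,225 at its foot), jar (408,197), tin (430,235) and onion (212,275). The shaker is hidden behind the curtain, around (212,335). The side view shows the same things.

```bash
python3 - <<'E'
from h import *
import pickle
S=pickle.load(open('scene0.pkl','rb')); D=pickle.load(open('side0.pkl','rb'))
for n,(a,b,z) in dict(padjar=((374.5,265.5),(379,254.5),.006),padc=((268,263),(249,262),.006),padm=((314,245.5),(302.5,242.5),.006),pads=((318.5,292),(318.5,285.5),.006),pot=((268,298),(261,287),.063),jarlid=((409,190),(399,178),.067),mill=((363,168),(352,146),.165),tin=((430,227),(434,207),.058)).items():
    p=onplane(S,*a,z);q=onplane(D,*b,z)
    # triangulate
    d1,d2=ray(S,*a),ray(D,*b); k=np.linalg.lstsq(np.c_[d1,-d2],D['c']-S['c'],rcond=None)[0]
    m=(S['c']+k[0]*d1+D['c']+k[1]*d2)/2
    print(n,p.round(3),q.round(3),'tri',m.round(3))
c=cloud(S)
for u,v in [(212,335),(205,345),(213,270),(430,227),(268,298),(70,250),(170,380),(200,300),(210,400),(240,180),(300,400),(345,425),(270,380),(345,400),(410,300)]: print(u,v,c[v,u].round(3))
E
```

```text
padjar [ 0.433 -0.028  0.006] [ 0.435 -0.029  0.006] tri [ 0.434 -0.028  0.006]
padc [0.645 0.08  0.006] [0.65  0.078 0.006] tri [0.646 0.082 0.009]
padm [ 0.583 -0.02   0.006] [ 0.584 -0.02   0.006] tri [ 0.584 -0.021  0.005]
pads [0.505 0.102 0.006] [0.507 0.102 0.006] tri [0.507 0.1   0.004]
pot [0.562 0.21  0.063] [0.56  0.21  0.063] tri [0.561 0.21  0.063]
jarlid [ 0.445 -0.245  0.067] [ 0.449 -0.254  0.067] tri [ 0.445 -0.238  0.073]
mill [ 0.528 -0.146  0.165] [ 0.529 -0.147  0.165] tri [ 0.528 -0.145  0.166]
tin [ 0.356 -0.153  0.058] [ 0.358 -0.158  0.058] tri [ 0.356 -0.15   0.061]
212 335 [0.43  0.52  0.376]
205 345 [0.439 0.524 0.356]
213 270 [0.705 0.196 0.058]
430 227 [ 0.356 -0.154  0.057]
268 298 [0.568 0.201 0.051]
70 250 [0.916 0.351 0.149]
170 380 [0.509 0.534 0.243]
200 300 [0.434 0.523 0.44 ]
210 400 [0.448 0.527 0.23 ]
240 180 [ 0.776 -0.02   0.123]
300 400 [0.407 0.355 0.018]
345 425 [0.299 0.398 0.089]
270 380 [0.464 0.361 0.047]
345 400 [0.339 0.31  0.006]
410 300 [0.325 0.031 0.008]
```

View pics/wrist0.png

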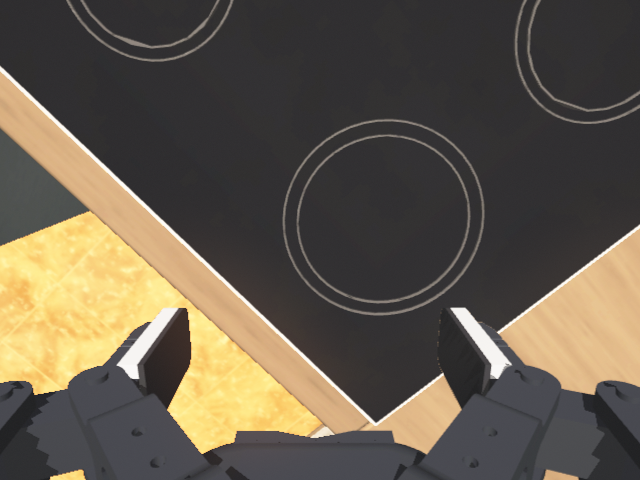

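The wrist view shows the hob only. The camera sits about 70 mm along the tool's +x from the TCP. Next I'll work out the obstacles and a viewing pose above the work.

```bash
cat >> h.py <<'E'
def go(x,y,z,yaw,s=None):
    """row (deg, mm) from present pose to TCP x,y,z pointing down, tool x at yaw deg"""
    s=s or readout.sense(); A=R.from_quat(s['tool_rot'])
    T=R.from_euler('z',yaw,degrees=True)*R.from_euler('x',180,degrees=True)
    w=(A.inv()*T).as_rotvec(degrees=True); d=A.inv().apply(np.array([x,y,z])-s['tcp_pos'])*1000
    print('row',w.round(1),d.round(1),'n>=',round(max(np.linalg.norm(w)/7.16,np.linalg.norm(d)/41.7),1))
E
python3 - <<'E'
from h import *
import pickle
S=pickle.load(open('scene0.pkl','rb'))
c=cloud(S)
for u,v in [(290,98),(290,180),(345,140),(240,158),(240,210),(372,140),(330,60)]: print(u,v,c[v,u].round(3))
go(.44,-.02,.32,0)
E
```

```text
290 98 [ 0.744 -0.197  0.254]
290 180 [ 0.743 -0.186  0.026]
345 140 [ 0.652 -0.311  0.105]
240 158 [ 0.791 -0.048  0.162]
240 210 [ 0.783 -0.018  0.033]
372 140 [ 0.646 -0.483  0.008]
330 60 [ 0.798 -0.505  0.204]
row [-0.1 -0.  17.1] [ 414.5 -476.   -63.5] n>= 15.2
```

Call:
move_arm(rows=[[0,0,6,138,-159,-21,0],[0,0,17,415,-476,-64,0],[0,0,17,415,-476,-64,0],[0,0,17,415,-476,-64,0],[0,0,17,415,-476,-64,0],[0,0,17,415,-476,-64,0],[0,0,17,415,-476,-64,0],[0,0,17,415,-476,-64,0],[0,0,17,415,-476,-64,0],[0,0,17,415,-476,-64,0],[0,0,17,415,-476,-64,0],[0,0,17,415,-476,-64,0]])

```text
t: 1.15
tcp_pos: [0.3862, -0.1407, 0.307]
tool_rot: [1.0, 0.001, 0.0, 0.0]
force: [0.5, -0.6, -0.5]
finger_gap: 0.999
gripper_force: 0.0
```

```bash
python3 - <<'E'
from h import *
s=readout.sense(); print(s['t'],s['tcp_pos'],s['q']); go(.44,-.02,.32,0,s)
E
```

```text
1.15 [ 0.38620682 -0.14068853  0.3069686 ] [-6.22822399e-01  1.62397715e-01  1.86726943e+00  5.66889225e-05
  1.11175229e+00  9.46407675e-01]
row [ 0.  -0.   0.1] [  54.  -120.6  -13. ] n>= 3.2
```

Call:
move_arm(rows=[[0,0,0,54,-121,-13,0],[0,0,0,54,-121,-13,0],[0,0,0,54,-121,-13,0],[0,0,0,54,-121,-13,0],[0,0,0,54,-121,-13,0]])

```text
t: 1.57
tcp_pos: [0.4403, -0.0192, 0.3199]
tool_rot: [1.0, 0.004, 0.0, -0.0]
force: [0.6, -0.4, 0.7]
finger_gap: 0.999
gripper_force: 0.0
```

```bash
python3 - <<'E'
from h import *
import pickle
s=snap('wrist'); save(s,'wrist1.png'); pickle.dump(s,open('wrist1.pkl','wb'));s=readout.sense(); print(s['t'],s['tcp_pos'],s['q'])
E
```

```text
1.6167 [ 0.4396782  -0.02080075  0.31956361] [-3.01740050e-01  1.91384569e-01  1.78757064e+00 -7.87834920e-04
  1.16295917e+00  1.26377163e+00]
```

View pics/wrist1.png

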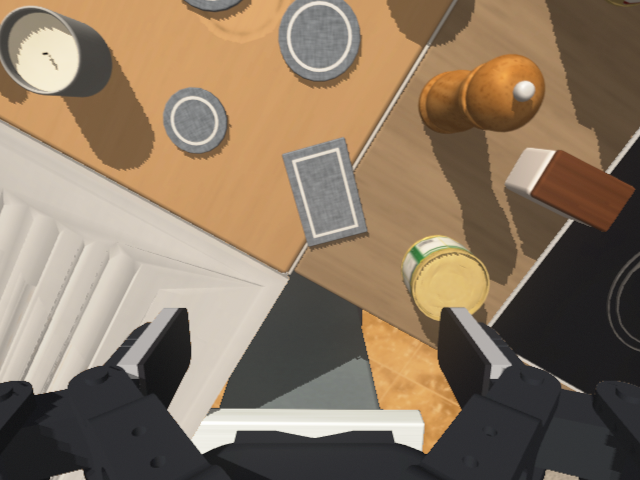

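The wrist view shows the mill pad (319,38), shaker pad (196,121), jar pad (326,192), pot rim (47,55), mill knob (524,90), jar lid (583,190) and tin (449,282). Next I measure these with contours.

```bash
cat >> h.py <<'E'
def comp(s,u,v,lo,hi,box=90):
    hsv=cv2.cvtColor(s['img'],cv2.COLOR_RGB2HSV); m=cv2.inRange(hsv,np.array(lo),np.array(hi))
    b=np.zeros_like(m); b[max(0,v-box):v+box,max(0,u-box):u+box]=1; m=m*b
    m=cv2.morphologyEx(m,cv2.MORPH_CLOSE,np.ones((7,7),np.uint8)); m=cv2.morphologyEx(m,cv2.MORPH_OPEN,np.ones((5,5),np.uint8))
    n,l=cv2.connectedComponents(m); k=l[v,u]
    if k==0: print('seed off',hsv[v,u]); return None
    c=max(cv2.findContours((l==k).astype(np.uint8),cv2.RETR_EXTERNAL,cv2.CHAIN_APPROX_NONE)[0],key=len)
    return c
def world(s,c,z):
    return np.array([onplane(s,*p,z)[:2] for p in c.reshape(-1,2).astype(float)],np.float32)*1000
def circ(s,c,z):
    w=world(s,c,z); e=cv2.fitEllipse(w); return np.round(e[0],1),np.round(e[1],1)
def rect(s,c,z):
    r=cv2.minAreaRect(world(s,c,z)); b=cv2.boxPoints(r); e=[b[1]-b[0],b[2]-b[1]]; l=max(e,key=np.linalg.norm)
    return np.round(r[0],1),np.round(r[1],1),'long dir deg',np.degrees(np.arctan2(l[1],l[0])).round(1)
E
python3 - <<'E'
from h import *
import pickle
s=pickle.load(open('wrist1.pkl','rb'))
hsv=cv2.cvtColor(s['img'],cv2.COLOR_RGB2HSV)
for u,v in [(319,55),(196,121),(326,192),(583,190),(524,90),(47,70),(150,60),(420,200),(580,180),(620,210)]: print((u,v),hsv[v,u])
g=((85,8,50),(130,75,190))
for n,u,v in [('mill',319,55),('shaker',196,121),('jar',326,192)]:
    c=comp(s,u,v,*g,box=75)
    if c is not None: print(n,circ(s,c,.006) if n!='jar' else rect(s,c,.006))
c=comp(s,583,190,(0,90,40),(14,255,160))
if c is not None: print('lid',c.min((0,1)),c.max((0,1)),rect(s,c,.067))
print('knob',onplane(s,524,90,.165)); print('c',s['c'])
print('tin',onplane(s,449,285,.058),'pot',onplane(s,47,54,.063))
E
```

```text
(319, 55) [ 90   2 140]
(196, 121) [ 90   4 142]
(326, 192) [ 60   2 143]
(583, 190) [ 11 164 106]
(524, 90) [ 18  20 229]
(47, 70) [ 21  36 245]
(150, 60) [ 16 128 210]
(420, 200) [ 16 105 165]
(580, 180) [ 11 165 111]
(620, 210) [ 11 171  94]
seed off [ 90   2 140]
seed off [ 90   4 142]
seed off [ 60   2 143]
lid [532 150] [634 231] (array([ 451.2, -257.7]), array([83.5, 50.3]), 'long dir deg', np.float32(65.9))
knob [ 0.52900391 -0.14682908  0.165     ]
c [ 0.50939003 -0.01797546  0.43698722]
tin [ 0.35758911 -0.15036412  0.058     ] pot [0.5616704  0.20274066 0.063     ]
```

```bash
python3 - <<'E'
from h import *
import pickle
s=pickle.load(open('wrist1.pkl','rb')); S=pickle.load(open('scene0.pkl','rb'))
g=((0,0,70),(180,40,240))
for n,u,v,b in [('mill',319,55,60),('shaker',196,121,45),('jar',326,192,62)]:
    c=comp(s,u,v,*g,box=b)
    if c is not None: print(n,c.min((0,1)),c.max((0,1)),circ(s,c,.006) if n!='jar' else rect(s,c,.006))
def tri(a,b):
    d1,d2=ray(s,*a),ray(S,*b); k=np.linalg.lstsq(np.c_[d1,-d2],S['c']-s['c'],rcond=None)[0]
    return (s['c']+k[0]*d1+S['c']+k[1]*d2)/2
print('knob tri',tri((524,90),(363,167)),'jar lid corner tri',tri((552,149),(426,184)), tri((583,190),(409,190)))
# pads' height: wrist centre vs scene centre
for n,u,v,b in [('mill',314,245,22),('shaker',318,292,18),('candle',268,263,24),('jar',374,265,28)]:
    c=comp(S,u,v,(0,0,50),(180,60,240),box=b)
    if c is not None: print(n,circ(S,c,.006) if n!='jar' else rect(S,c,.006))
go(.528,-.146,.27,0)
E
```

```text
mill [279   0] [359  80] (array([584.6, -22.2]), array([72.3, 76.5]))
shaker [164  88] [226 152] (array([509.6, 100. ]), array([61.6, 61.8]))
jar [283 138] [366 245] (array([438.3, -32.2]), array([102.2,  70.3]), 'long dir deg', np.float32(14.3))
knob tri [ 0.52846746 -0.14589891  0.16746804] jar lid corner tri [ 0.45033054 -0.25263829  0.06526915] [ 0.45080908 -0.26793226  0.04983845]
mill (array([583. , -20.5]), array([75.5, 76.5]))
shaker (array([506.8, 101.6]), array([61.3, 62.1]))
candle (array([648.5,  78.8]), array([84.9, 87.1]))
jar (array([436.5, -37.6]), array([103. ,  85.8]), 'long dir deg', np.float32(15.4))
row [0.  0.  0.3] [ 87.6 125.7  49.6] n>= 3.9
```

Call:
move_arm(rows=[[0,0,0,30,42,15,0],[0,0,0,60,84,32,0],[0,0,0,88,126,50,0],[0,0,0,88,126,50,0],[0,0,0,88,126,85,0],[0,0,0,88,126,120,0],[0,0,0,88,126,150,0],[0,0,0,88,126,173,0],[0,0,0,88,126,173,0],[0,0,0,88,126,173,0],[0,0,0,88,126,173,0]])

```text
t: 2.53
tcp_pos: [0.5283, -0.1491, 0.1477]
tool_rot: [1.0, 0.0, 0.001, 0.0]
force: [0.5, 0.1, 0.4]
finger_gap: 0.997
gripper_force: 0.0
```

```bash
python3 - <<'E'
from h import *
go(.5285,-.146,.147,0); s=snap('wrist'); save(s,'wrist2.png')
E
```

```text
row [ 0.1 -0.1  0. ] [ 0.2 -3.1  0.7] n>= 0.1
```

View pics/wrist2.png

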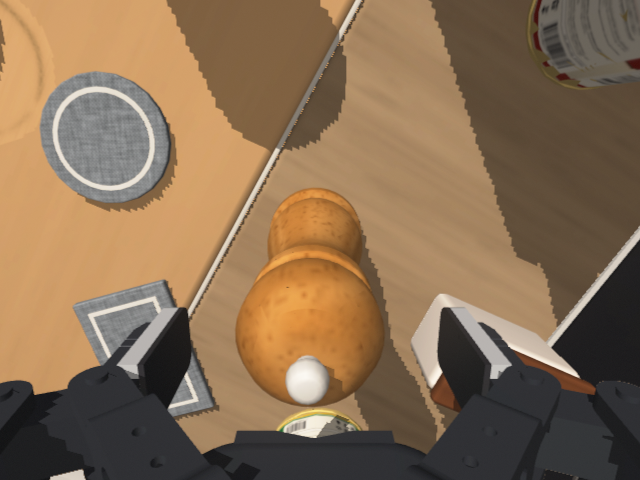

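The mill head sits between the fingers with its knob at (307,380), about 3 mm left of centre. I'll shift and close.

Call:
move_arm(rows=[[0,0,0,0,-3,0,0],[0,0,0,0,-3,0,0.25],[0,0,0,0,-3,0,0.6],[0,0,0,0,-3,0,0.6],[0,0,0,0,-3,0,0.6],[0,0,0,0,-3,0,0.6],[0,0,0,0,-3,0,0.6]], squeeze=35)

```text
t: 3.17
tcp_pos: [0.5288, -0.1445, 0.1479]
tool_rot: [1.0, 0.001, 0.001, 0.0]
force: [0.7, 0.9, 6.8]
finger_gap: 0.545
gripper_force: 35.2
```

```bash
python3 - <<'E'
from h import *
s=snap('wrist'); c=comp(s,307,380,(0,0,110),(180,70,255),box=40); print(c is not None and circ(s,c,.165)); print(onplane(s,307,380,.165))
r=readout.sense(); print(r['tcp_pos'],r['finger_gap'],r['gripper_force']); go(.584,-.0215,.165,0,r)
E
```

```text
(array([ 528.9, -142.7]), array([11.6, 15. ]))
[ 0.52960986 -0.14178195  0.165     ]
[ 0.52886164 -0.1444635   0.14789281] 0.5481775229165055 35.17400873824954
row [ 0.  -0.1  0.1] [  55.5 -122.8  -17.1] n>= 3.3
```

Call:
move_arm(rows=[[0,0,0,0,0,-10,0.6],[0,0,0,3,-5,-22,0.6],[0,0,0,12,-26,-25,0.6],[0,0,0,23,-50,-25,0.6],[0,0,0,34,-74,-25,0.6],[0,0,0,45,-98,-25,0.6],[0,0,0,52,-115,-22,0.6],[0,0,0,55,-123,-17,0.6],[0,0,0,55,-123,-14,0.6],[0,0,0,55,-123,-14,0.6],[0,0,0,55,-123,-14,0.6]])

```text
t: 4.13
tcp_pos: [0.582, -0.0221, 0.1602]
tool_rot: [1.0, 0.001, -0.001, 0.0]
force: [0.7, -0.4, -1.3]
finger_gap: 0.549
gripper_force: 36.3
```

```bash
python3 - <<'E'
from h import *
s=snap('wrist'); save(s,'wrist3.png'); r=readout.sense(); print(r['t'],r['tcp_pos'],r['finger_gap'],r['gripper_force'])
c=comp(s,307,380,(0,0,110),(180,70,255),box=40); print(c is not None and circ(s,c,.173))
S=snap('side');c=S['img'][100:340,180:500]; cv2.imwrite('pics/side3.png',cv2.resize(c,None,fx=2,fy=2)[...,::-1])
E
```

```text
4.1833 [ 0.58222559 -0.02237548  0.16051244] 0.5470903149469759 36.33961920510046
(array([574.8, -20.8]), array([18.1, 22.3]))
```

View pics/side3.png

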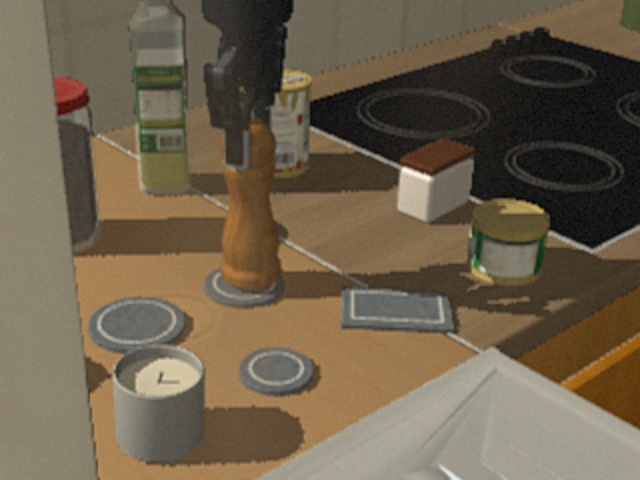

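The side crop shows the mill hanging over the mill pad, foot at (250,280), perhaps with a small lean. I'll check it from the wrist.

View pics/wrist3.png

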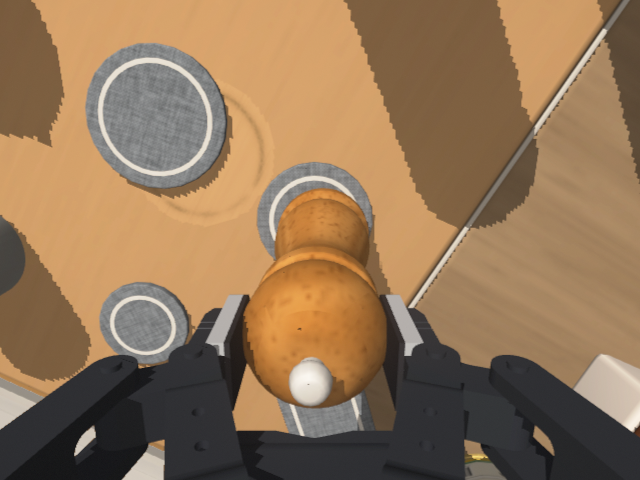

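```bash
python3 - <<'E'
from h import *
import cv2
im=cv2.imread('pics/wrist3.png')[...,::-1]
s=snap('wrist'); r=readout.sense()
c=comp(s,275,240,(0,0,70),(180,40,240),box=75) 
h=cv2.cvtColor(s['img'],cv2.COLOR_RGB2HSV)
# pad outer arc points visible: top and sides
c=c.reshape(-1,2); c=c[(c[:,1]<245)]
hull=cv2.convexHull(c).reshape(-1,2); hull=hull[hull[:,1]<240]
print(hull.min(0),hull.max(0)); print('pad',circ(s,hull,.006))
for row in (195,200,210,215,220,230):
    o=[u for u in range(255,385) if h[row,u,1]>120 and h[row,u,0]<15]; print(row,o[0],o[-1])
for (u,v) in [(322,188)]:
    for z in (.012,.02,.03): print(z,onplane(s,u,v,z))
print('L/R',onplane(s,277,222,.02),onplane(s,369,222,.02))
print('knob',onplane(s,312,381,.178),r['tcp_pos'],R.from_quat(r['tool_rot']).as_matrix().round(4)[:,2])
E
```

```text
seed off [ 14  93 178]Traceback (most recent call last):
  File "<stdin>", line 8, in <module>
AttributeError: 'NoneType' object has no attribute 'reshape'
```

```bash
python3 - <<'E'
from h import *
s=snap('wrist'); r=readout.sense()
h=cv2.cvtColor(s['img'],cv2.COLOR_RGB2HSV)
c=comp(s,314,170,(0,0,70),(180,45,240),box=80).reshape(-1,2)
hull=cv2.convexHull(c[c[:,1]<245]).reshape(-1,2); hull=hull[hull[:,1]<228]
print(hull.min(0),hull.max(0)); print('pad',circ(s,hull,.006),cv2.minEnclosingCircle(world(s,hull,.006)))
for row in (195,205,215,225,235):
    o=[u for u in range(255,385) if h[row,u,1]>120 and h[row,u,0]<15]; print(row,o[:1],o[-1:],h[row,322])
for z in (.012,.02,.03): print(z,onplane(s,322,188,z))
print('L/R',onplane(s,277,222,.025),onplane(s,369,222,.025))
print('knob',onplane(s,312,381,.178),r['tcp_pos'],R.from_quat(r['tool_rot']).as_matrix().round(4)[:,2])
E
```

```text
[257 164] [370 227]
pad (array([587.6, -21.4]), array([75.9, 76.3])) ((590.060302734375, -21.219318389892578), 38.181968688964844)
195 [299] [299] [ 16 172 224]
205 [308] [339] [ 15 173 198]
215 [303] [309] [ 15 170 205]
225 [278] [366] [ 15 170 206]
235 [276] [368] [ 15 173 180]
0.012 [ 0.61074566 -0.02690403  0.012     ]
0.02 [ 0.61197782 -0.02674691  0.02      ]
0.03 [ 0.61351802 -0.0265505   0.03      ]
L/R [0.59155476 0.00120458 0.025     ] [ 0.59152652 -0.05595315  0.025     ]
knob [ 0.58308414 -0.02115568  0.178     ] [ 0.58261596 -0.02235326  0.16085432] [ 0.e+00 -2.e-04 -1.e+00]
```

The mill leans about 2.2° in the grip, with its foot 6 mm toward -y. I'll turn the tool to set it upright, shift x by a little, and measure again.

Call:
move_arm(rows=[[1.2,0,0,2,0,0,0.6],[2.3,0,0,3,0,0,0.6],[2.3,0,0,3,0,0,0.6],[2.3,0,0,3,0,0,0.6]])

```text
t: 4.67
tcp_pos: [0.5858, -0.022, 0.1608]
tool_rot: [1.0, 0.0, 0.0, -0.02]
force: [1.2, -0.3, -2.4]
finger_gap: 0.546
gripper_force: 36.4
```

```bash
cat > mm.py <<'E'
from h import *
s=snap('wrist'); r=readout.sense()
h=cv2.cvtColor(s['img'],cv2.COLOR_RGB2HSV)
c=comp(s,314,170,(0,0,70),(180,45,240),box=80).reshape(-1,2)
hull=cv2.convexHull(c[c[:,1]<245]).reshape(-1,2); hull=hull[hull[:,1]<225]
w=world(s,hull,.006)
from scipy.optimize import least_squares
def fit(w,rad): return least_squares(lambda p:np.hypot(*(w-p).T)-rad,w.mean(0)-[10,0]).x.round(1)
print('pad',fit(w,39)) 
# ring: white pixels
m=(s['img'].min(2)>190); v,u=np.nonzero(m); k=(v>150)&(v<225)&(u>250)&(u<385); w=world(s,np.c_[u[k],v[k]],.006); print('ring',k.sum(),fit(w,28.3))
sil=(h[...,1]>110)&(h[...,0]<22)
def e(row,seed):
    a=seed
    while h[row,a,1]>130: a-=1
    b=seed
    while h[row,b,1]>130: b+=1
    return a+1,b-1
for row in (205,215,222,230): 
    a,b=e(row,322); print(row,a,b,onplane(s,a,row,.025),onplane(s,b,row,.025))
u=322; row=215
while h[row,u,1]>130: row-=1
print('top',row,onplane(s,u,row+1,.012))
print(r['tcp_pos'],r['force'])
E
python3 mm.py
```

```text
pad [586.6 -21.7]
ring 390 [587.6 -21.6]
205 289 357 [ 6.05456436e-01 -5.03791937e-04  2.50000000e-02] [ 0.60577823 -0.04225177  0.025     ]
215 282 363 [0.59912187 0.0039574  0.025     ] [ 0.59955712 -0.04610888  0.025     ]
222 279 365 [0.59464285 0.00592948 0.025     ] [ 0.59514446 -0.04748222  0.025     ]
230 278 367 [0.58948427 0.00667768 0.025     ] [ 0.59005088 -0.04889009  0.025     ]
top 188 [ 0.61345324 -0.02051617  0.012     ]
[ 0.585667   -0.02174428  0.1607608 ] [ 0.06344434 -0.50463859 -2.52827223]
```

Call:
move_arm(rows=[[0,0,0,2,0,2,0.6],[0,0,0,2,0,4,0.6],[0,0,0,2,0,5.5,0.6],[0,0,0,2,0,6.5,0.6],[0,0,0,2,0,7,0.6],[0,0,0,2,0,7,0.6]])

```text
t: 5.22
tcp_pos: [0.588, -0.0208, 0.154]
tool_rot: [1.0, 0.001, 0.0, -0.02]
force: [-0.0, 0.1, 0.1]
finger_gap: 0.544
gripper_force: 36.5
```

Call:
move_arm(rows=[[0,0,0,0,0,0,0.4],[0,0,0,0,0,0,0.3],[0,0,0,0,0,0,0.1],[0,0,0,0,0,0,0],[0,0,0,0,0,0,0],[0,0,0,0,0,-25,0],[-1,0,0,0,0,-60,0],[-2.3,0,0,0,0,-100,0],[-2.3,0,0,0,0,-140,0],[-2.3,0,0,0,0,-180,0],[-2.3,0,0,0,0,-180,0]])

```text
t: 6.13
tcp_pos: [0.592, -0.0292, 0.343]
tool_rot: [1.0, 0.001, 0.009, 0.002]
force: [0.8, -0.5, 0.5]
finger_gap: 0.998
gripper_force: 0.0
```

```bash
python3 - <<'E'
from h import *
s=snap('side');c=s['img'][100:400,180:480]; cv2.imwrite('pics/side4.png',cv2.resize(c,None,fx=2,fy=2)[...,::-1])
print(readout.sense()['t'],readout.sense()['tcp_pos']); go(.50,.17,.33,0)
E
```

```text
6.1833 [ 0.59036915 -0.0288597   0.33909582]
row [ 0.2 -0.7  0.1] [ -90.  -199.1    7.5] n>= 5.2
```

View pics/side4.png

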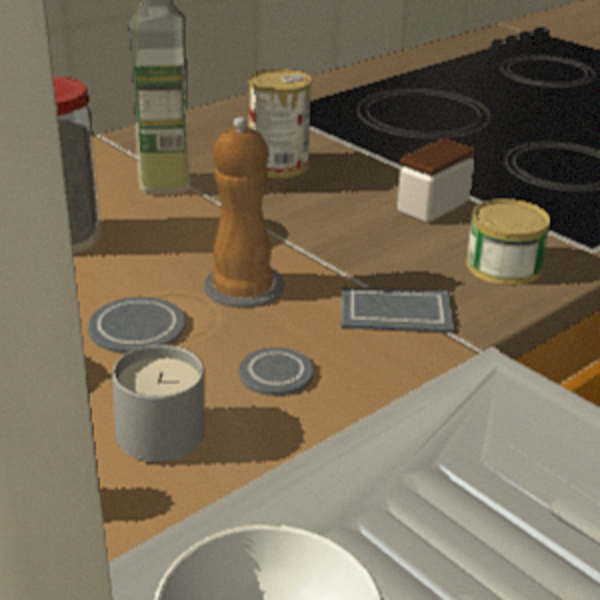

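The side view shows the mill upright, centred on its pad. Now to look for the shaker, whose shadow shows near crop (140,503).

Call:
move_arm(rows=[[0,0,0,-18,-40,2,0],[0,0,0,-36,-80,4,0],[0,0,0,-54,-120,6,0],[0,0,0,-72,-160,8,0],[0,0,0,-90,-199,8,0],[0,0,0,-90,-199,8,0],[0,0,0,-90,-199,8,0]])

```text
t: 6.77
tcp_pos: [0.4948, 0.173, 0.3243]
tool_rot: [1.0, 0.003, -0.002, -0.0]
force: [0.5, -1.4, 0.1]
finger_gap: 1.0
gripper_force: 0.0
```

```bash
python3 - <<'E'
from h import *
import pickle
s=snap('wrist'); save(s,'wrist5.png'); pickle.dump(s,open('wrist5.pkl','wb'));s=readout.sense(); print(s['t'],s['tcp_pos'])
E
```

```text
6.8167 [0.4963708  0.1713447  0.32460334]
```

View pics/wrist5.png

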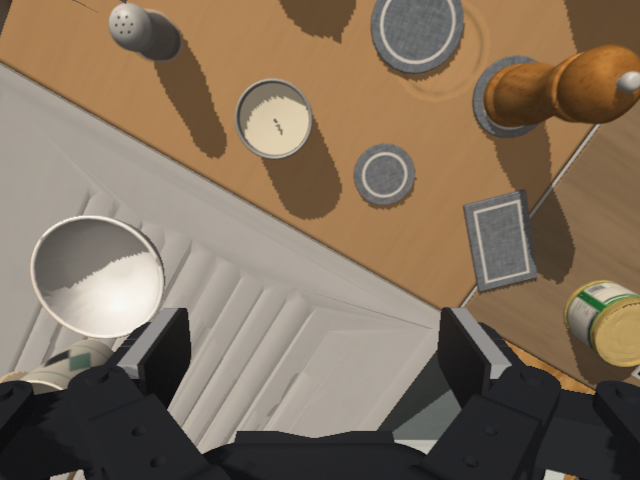

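The wrist view shows the shaker's top at (131,26) with its foot near (160,40), pot rim (275,118), candle pad (418,28), shaker pad (385,175) and jar pad (500,241).

```bash
python3 - <<'E'
from h import *
import pickle
s=pickle.load(open('wrist5.pkl','rb'))
print('shaker top',onplane(s,131,26,.09),'foot c',onplane(s,159,39,.01))
g=((0,0,70),(180,45,240))
for n,u,v,b in [('candle',418,28,60),('shaker',385,175,42),('jar',500,241,62)]:
    c=comp(s,u,v,*g,box=b)
    if c is not None: print(n,c.min((0,1)),c.max((0,1)),circ(s,c,.006) if n!='jar' else rect(s,c,.006))
# pot rim
e=cv2.fitEllipse(np.array([[236,115],[312,117],[275,79],[272,158],[300,88],[248,90],[302,145],[247,145]],np.float32)); print(e, onplane(s,*e[0],.063))
c=cloud(s); print('onion-ish',c[5,315],c[20,131],c[118,275])
go(.62,.325,.25,0)
E
```

```text
shaker top [0.63220477 0.31387971 0.09      ] foot c [0.6367021  0.32060405 0.01      ]
candle [371   0] [462  72] (array([644.4,  77.8]), array([66.9, 90.8]))
shaker [354 144] [413 204] (array([510.4, 101.4]), array([61.1, 62.2]))
jar [464 191] [536 290] (array([439.1, -31.1]), array([103.5,  71.3]), 'long dir deg', np.float32(14.2))
((274.332275390625, 118.13613891601562), (76.02472686767578, 79.10179138183594), 6.636976718902588) [0.56557403 0.20852883 0.063     ]
onion-ish [ 0.66899095  0.17374194 -0.00147492] [0.6369706  0.31463063 0.08690657] [0.56572995 0.20893954 0.05188973]
row [0.1 0.1 0.3] [ 124.6 -153.1   74.2] n>= 5.1
```

Call:
move_arm(rows=[[0,0,0,25,-33,15,0],[0,0,0,50,-66,40,0],[0,0,0,75,-99,65,0],[0,0,0,100,-130,90,0],[0,0,0,109,-144,115,0],[0,0,0,109,-144,125,0],[0,0,0,109,-144,125,0],[0,0,0,109,-144,125,0]])

```text
t: 7.48
tcp_pos: [0.6059, 0.3127, 0.1985]
tool_rot: [1.0, 0.0, -0.002, 0.001]
force: [0.2, 0.1, 0.8]
finger_gap: 1.005
gripper_force: 0.0
```

```bash
python3 - <<'E'
from h import *
import pickle
s=snap('wrist'); save(s,'wrist6.png'); pickle.dump(s,open('wrist6.pkl','wb'));r=readout.sense(); print(r['t'],r['tcp_pos'])
E
```

```text
7.5333 [0.60644071 0.31285191 0.20047913]
```

View pics/wrist6.png

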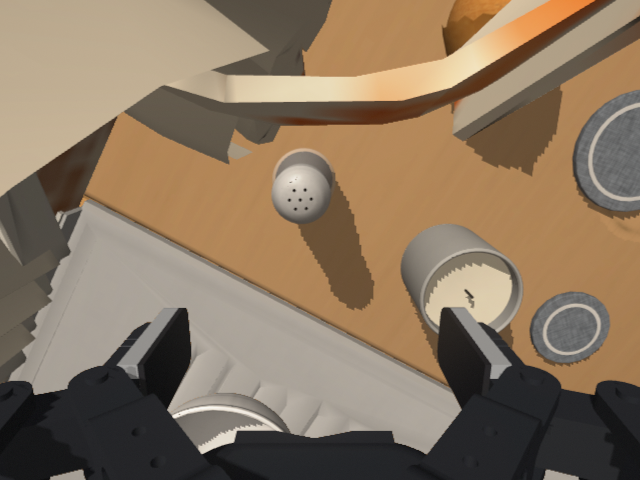

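The wrist view shows the shaker at (301,195) and the pot at (465,290). A curtain hem hangs into the top of the view, so I'll check its position.

```bash
python3 - <<'E'
from h import *
import pickle
s=pickle.load(open('wrist6.pkl','rb')); c=cloud(s)
for u,v in [(100,80),(30,150),(260,50),(230,80),(240,95),(350,90),(350,115),(440,80),(460,130),(530,80),(600,30),(630,8),(480,20),(180,120),(280,100),(150,80),(20,280),(60,230)]: print((u,v),c[v,u].round(3))
print('top',onplane(s,301,195,.09),c[195,301],'foot',onplane(s,303,180,.05))
print(s['c'])
E
```

```text
(100, 80) [0.675 0.314 0.315]
(30, 150) [0.675 0.314 0.315]
(260, 50) [0.689 0.324 0.223]
(230, 80) [0.681 0.326 0.248]
(240, 95) [0.679 0.324 0.25 ]
(350, 90) [0.68  0.308 0.252]
(350, 115) [0.676 0.307 0.24 ]
(440, 80) [0.681 0.296 0.254]
(460, 130) [0.673 0.271 0.19 ]
(530, 80) [0.684 0.265 0.214]
(600, 30) [0.692 0.259 0.228]
(630, 8) [0.694 0.258 0.233]
(480, 20) [0.729 0.221 0.058]
(180, 120) [0.675 0.368 0.137]
(280, 100) [0.678 0.319 0.251]
(150, 80) [0.675 0.314 0.315]
(20, 280) [0.631 0.399 0.202]
(60, 230) [0.639 0.402 0.174]
top [0.63605911 0.32025367 0.09      ] [0.63591382 0.32027763 0.08917004] foot [0.63865735 0.32005561 0.05      ]
[0.67549503 0.31375049 0.31527204]
```

```bash
python3 - <<'E'
from h import *
import pickle
P=[]
for n in ('scene0','side0','wrist5','wrist6','wrist1'):
    s=pickle.load(open(n+'.pkl','rb')); c=cloud(s); k=s['z_map']>0.03
    k[300:]&=(not n.startswith('wrist')); P.append(c[k])
P=np.concatenate(P); k=(P[:,2]>.10)&(P[:,0]>.38)&(P[:,0]<.85)&(P[:,1]>.12)&(P[:,1]<.62); P=P[k]
xs=np.arange(.38,.84,.03); ys=np.arange(.12,.62,.03)
print('min z (cm) rows x, cols y',(ys*100).round().astype(int))
for x in xs:
    l=[]
    for y in ys:
        q=P[(abs(P[:,0]-x-.015)<.015)&(abs(P[:,1]-y-.015)<.015)][:,2]
        l.append(f'{q.min()*100:3.0f}/{q.max()*100:2.0f}' if len(q)>5 else '  .   ')
    print(f'{x:.2f}',' '.join(l))
E
```

```text
min z (cm) rows x, cols y [12 15 18 21 24 27 30 33 36 39 42 45 48 51 54 57 60]
0.38   .      .      .      .      .      .      .      .      .      .      .      .      .      .      .     15/15   .   
0.41   .      .      .      .      .      .      .      .      .      .      .      .      .     17/77   .     15/15  15/15
0.44   .      .      .      .      .      .      .      .      .      .      .      .      .     17/77  15/15  15/15  15/15
0.47   .      .      .      .      .      .      .      .      .      .      .      .      .     15/77  15/20  15/15  15/15
0.50   .      .      .      .      .      .      .      .      .      .      .      .      .     15/76  15/20  15/15  15/15
0.53   .      .      .      .      .      .      .      .      .      .      .      .      .     15/75  14/15  15/15  15/15
0.56   .      .      .      .      .      .      .      .      .      .      .      .     15/73  15/20  15/15  15/15  15/15
0.59   .      .      .      .      .      .      .      .      .     17/19   .     15/20  15/73  14/15  15/15  15/59  15/56
0.62   .      .      .      .
[... 259 characters left out ...]
 21/26  10/26  15/26  13/15  11/13  15/70  14/15  15/15  15/53  18/54   .      .   
0.71   .      .      .      .      .      .     10/10   .      .     15/15  15/29  15/15  15/50  22/52   .      .      .   
0.74   .      .      .      .      .      .      .      .     15/15  15/15  15/15  15/15  18/50   .      .      .      .   
0.77   .      .      .      .      .      .      .      .     15/15  15/15  15/15  15/47  15/48   .      .      .      .   
0.80   .      .      .      .      .      .      .     14/15  15/15  15/15  15/15  15/46   .      .      .      .      .   
0.83   .      .      .      .      .      .      .     15/15  15/15  15/15  15/43  15/44   .      .      .      .      .
```

Something close in front of the camera was hidden from the fixed views. I'll back off and look forward at it before approaching.

Call:
move_arm(rows=[[0,0,0,-35,11,-3,0],[0,7,0,-70,22,-6,0],[0,14,0,-106,33,-10,0],[0,21,0,-120,33,-10,0],[0,28,0,-130,33,-10,0],[0,35,0,-130,33,-10,0],[0,40,0,-130,33,-10,0],[0,40,0,-130,33,-10,0]])

```text
t: 8.2
tcp_pos: [0.4877, 0.278, 0.2372]
tool_rot: [0.95, 0.009, 0.311, -0.001]
force: [0.5, -1.0, -0.7]
finger_gap: 1.0
gripper_force: 0.0
```

```bash
python3 - <<'E'
from h import *
import pickle
s=snap('wrist'); save(s,'wrist7.png'); pickle.dump(s,open('wrist7.pkl','wb'));r=readout.sense(); print(r['t'],r['tcp_pos'],s['c'])
c=cloud(s)
print('grid x,y,z cm')
for v in range(10,330,32): print(v,' '.join('%3d,%3d,%3d'%tuple((c[v,u]*100).round()) if s['z_map'][v,u]>0 else '   -   ' for u in range(20,640,60)))
E
```

```text
8.25 [0.48891698 0.27862667 0.24063269] [0.47384022 0.27900451 0.3724998 ]
grid x,y,z cm
10  63, 41, 23  67, 41, 20  73, 41, 15  70, 35, 18  70, 32, 17  76, 28, 13  91, 21,  0  91, 13,  0  91,  6,  0  91, -1,  0  91, -8,  0
42  64, 43, 21  65, 41, 20  71, 41, 14  69, 36, 16  70, 32, 15  77, 28,  8  86, 21,  0  86, 14,  0  86,  7,  0  86,  0,  0  80, -1,  7
74  61, 42, 22  63, 40, 20  72, 43,  9  68, 36, 15  69, 32, 13  81, 28,  0  81, 21,  0  81, 14,  0  82,  7,  0  82,  1,  0  78, -2,  5
106  61, 43, 20  61, 40, 19  71, 44,  7  67, 36, 13  69, 33,  9  77, 28,  0  72, 22,  6  73, 17,  5  77,  8,  0  77,  2,  0  76, -4,  1
138  59, 42, 20  66, 47,  9  70, 44,  4  66, 37, 10  69, 33,  6  73, 28,  0  70, 22,  4  73, 15,  0  73,  9,  0  73,  2,  0  73, -4,  0
170  58, 44, 18  65, 47,  7  68, 45,  1  66, 38,  4  64, 32,  9  69, 27,  0  69, 21,  0  69, 15,  0  69, 10,  1  69,  3,  0  69, -3,  0
202  60, 50,  9  63, 48,  4  65, 45,  0  65, 39,  0  62, 32,  7  65, 27,  0  65, 22,  0  66, 16,  0  65, 10,  0  65,  4,  1  66, -2,  0
234  59, 51,  7  61, 49,  2  62, 45,  0  62, 39,  0  62, 33,  0  62, 27,  0  62, 22,  0  62, 16,  0  62, 10,  1  62,  5,  1  62, -1,  1
266  57, 52,  5  58, 49,  1  58, 44,  1  59, 39,  0  59, 33,  0  59, 27,  0  57, 23,  5  57, 18,  6  59, 11,  0  59,  5,  0  59,  1,  2
298  55, 52,  3  55, 49,  0  55, 43,  0  55, 38,  1  56, 33,  0  56, 27,  0  55, 23,  5  54, 18,  6  56, 11,  0  56,  6,  0  56,  1,  1
```

View pics/wrist7.png

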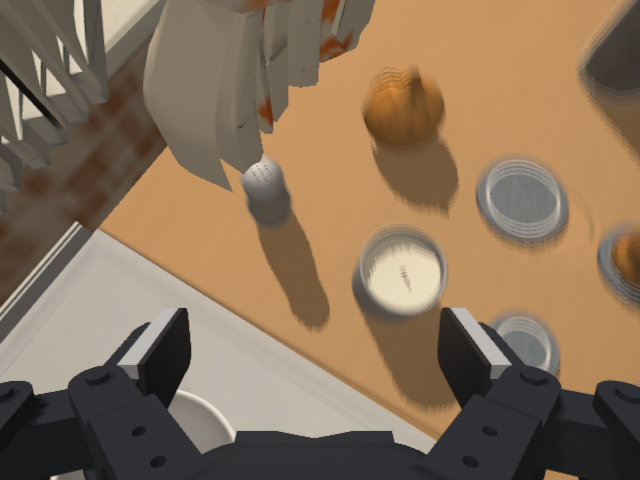

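A bunched curtain hangs low just behind the shaker, at (200-300, 0-185) in the picture, with the shaker at (265,190), onion (403,105) and pot (400,270). I'll approach the shaker tilted 45° from the robot's side, below the curtain.

```bash
cat >> h.py <<'E'
def got(gx,gy,gz,yaw,tilt,back=0,s=None,q=True):
    """row to put the grasp point (6 mm ahead of TCP) at g, drawn back mm along tool z"""
    s=s or readout.sense(); A=R.from_quat(s['tool_rot'])
    T=R.from_euler('z',yaw,degrees=True)*R.from_euler('y',-tilt,degrees=True)*R.from_euler('x',180,degrees=True)
    tz=T.apply([0,0,1]); p=np.array([gx,gy,gz])-tz*(.006+back/1000)
    w=(A.inv()*T).as_rotvec(degrees=True); d=A.inv().apply(p-s['tcp_pos'])*1000
    print('row',w.round(1),d.round(1),'n>=',round(max(np.linalg.norm(w)/7.16,np.linalg.norm(d)/41.7),1),'tcp',p.round(3))
E
python3 - <<'E'
from h import *
import pickle
r=readout.sense(); got(.635,.318,.042,30,45,130,r); print(r['q'],r['qd'].round(3))
E
```

```text
row [ 18.9   8.3 -21. ] [-11.2   9.7 119.6] n>= 4.1 tcp [0.552 0.27  0.138]
[ 0.43843847  0.38630735  1.98441035 -0.97098777  0.30003671  2.84715716] [-0.007  0.021 -0.061  0.419  0.089  0.09 ]
```

```bash
python3 - <<'E'
from h import *
r=readout.sense(); got(.635,.318,.042,18,28,140,r)
E
```

```text
row [  9.2  -8.6 -13.4] [ 23.7 -16.3 104.4] n>= 2.6 tcp [0.57  0.297 0.171]
```

Call:
move_arm(rows=[[3,-3,-4,0,-4,20,0],[6,-6,-9,8,-10,50,0],[9,-8.6,-13,16,-16,80,0],[9,-8.6,-13,24,-16,104,0],[9,-8.6,-13,24,-16,104,0],[9,-8.6,-13,24,-16,104,0]])

```text
t: 8.75
tcp_pos: [0.5529, 0.2922, 0.1803]
tool_rot: [0.963, 0.117, 0.241, -0.033]
force: [0.1, 0.1, 0.7]
finger_gap: 0.998
gripper_force: 0.0
```

```bash
python3 - <<'E'
from h import *
r=readout.sense(); print(r['q'].round(3),r['tcp_pos']);got(.635,.318,.042,18,28,140,r); got(.635,.318,.042,18,40,120,r)
E
```

```text
[ 0.321  0.533  1.841 -0.108  0.278  1.745] [0.55289861 0.29217666 0.18029252]
row [ 1.5 -0.2 -3.7] [11.  -0.3 16.6] n>= 0.6 tcp [0.57  0.297 0.171]
row [ 1.9 11.8 -3.5] [-15.2   0.8  39.2] n>= 1.7 tcp [0.558 0.293 0.139]
```

```bash
cat > kin.py <<'E'
import numpy as np
from scipy.optimize import least_squares
D=[((.1914,1.7876,1.163),(.4397,-.0208,.3196)),((.528,1.4336,1.1814),(.1839,-.5968,.2556)),((.1624,1.8673,1.1118),(.3862,-.1407,.307)),((.533,1.841,.278),(.5529,.2922,.1803))]
def f(p,q): 
    a,h,A,B,C=p; s=np.cumsum(q); return np.array([a+A*np.sin(s[0])+B*np.sin(s[1])+C*np.sin(s[2]),h+A*np.cos(s[0])+B*np.cos(s[1])+C*np.cos(s[2])])
m=[np.array([np.sqrt(x*x+y*y-.111**2),z]) for _,(x,y,z) in D]
S=least_squares(lambda p:np.concatenate([f(p,q)-t for (q,_),t in zip(D,m)]),[0,.3,.4,.4,.2]); P=S.x
if __name__=='__main__':
    print(P.round(3),np.abs(S.fun).max())
    for tilt in (28,34,40,45):
        for back in (0,60,120):
            yaw=np.radians(18);th=np.radians(tilt); tz=np.array([np.sin(th)*np.cos(yaw),np.sin(th)*np.sin(yaw),-np.cos(th)])
            g=np.array([.635,.318,.042])-tz*(.006+back/1000); t=np.array([np.sqrt(g[0]**2+g[1]**2-.111**2),g[2]])
            o=least_squares(lambda q:np.r_[f(P,q)-t,(q.sum()-np.pi+th)*.5],[.6,1.7,.5]); print(tilt,back,o.x.round(2),o.cost.round(6))
E
python3 kin.py
```

```text
[ 0.073 -0.044  0.602  0.257  0.125] 0.004401814112147184
28 0 [0.8  1.79 0.07] 0.0
28 60 [0.7  1.81 0.15] 0.0
28 120 [0.6  1.81 0.25] 0.0
34 0 [ 0.8   1.84 -0.09] 0.0
34 60 [ 0.7   1.89 -0.03] 0.0
34 120 [0.59 1.91 0.05] 0.0
40 0 [ 0.8   1.89 -0.25] 0.0
40 60 [ 0.7   1.96 -0.22] 0.0
40 120 [ 0.59  2.01 -0.16] 0.0
45 0 [ 0.81  1.93 -0.38] 0.0
45 60 [ 0.71  2.03 -0.38] 0.0
45 120 [ 0.6   2.1  -0.34] 0.0
```

```bash
python3 - <<'E'
from h import *
import pickle
s=snap('wrist'); save(s,'wrist8.png'); pickle.dump(s,open('wrist8.pkl','wb'))
print(s['c'])
P=[]
for n in ('wrist6','wrist7','wrist8'):
    t=pickle.load(open(n+'.pkl','rb')); c=cloud(t); k=t['z_map']>.03; k[290:]=False; P.append(c[k])
P=np.concatenate(P)
# along/lateral frame about shaker (.635,.318), yaw 18
d=P[:,:2]-[.635,.318]; y=np.radians(18); al=d@[np.cos(y),np.sin(y)]; la=d@[-np.sin(y),np.cos(y)]
print('min along(mm) of points beyond 24mm; rows z, cols lateral')
ls=np.arange(-80,81,20); print(ls)
for z in np.arange(.01,.31,.02):
    o=[]
    for l in ls:
        k=(abs(P[:,2]-z)<.01)&(abs(la*1000-l)<10)&(np.hypot(*d.T)>.027)&(al>-.06)&(al<.2); q=al[k]*1000
        o.append(f'{np.sort(q)[3]:5.0f}' if len(q)>8 else '    .')
    print(f'{z:.2f}',' '.join(o))
c=comp(s,0,0,(0,0,0),(1,1,1)) if 0 else None
E
```

```text
[0.5583061  0.29326096 0.3161201 ]
min along(mm) of points beyond 24mm; rows z, cols lateral
[-80 -60 -40 -20   0  20  40  60  80]
0.01   -59   -60   -60   -60   -60   -59   -60   -60   -60
0.03     .     .     .     .    36    32    27    43    64
0.05   100    99    79    55    36    33    27    43    64
0.07   100    98    78    54    38    33    27    42    63
0.09    99    98    78    55    37    34    27    43    64
0.11    99    98    78    55    37    31    30    47    70
0.13    99    98    78    54    40    35    39    57    80
0.15    33    99    81    53    46    41    52    75    81
0.17    29    22     .    54    46    48    71     .    16
0.19    29    17     .    36    38    63     .     .     7
0.21    28    22    32    32    37     .     .     .     7
0.23    28    28    31    32    40     .     .     .     7
0.25     .    35    33    34    41     .     .     .     6
0.27     .     .     .     .    47     .     .     .     .
0.29     .     .     .     .     .     .     .     .     .
```

View pics/wrist8.png

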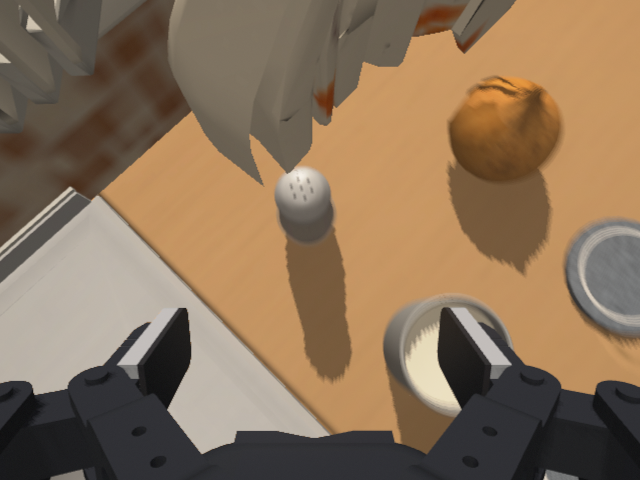

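The curtain's lower edge ends at about (290,170), right behind the shaker top (303,188). The pot rim is at (450,355) and the onion at (505,128). I'll separate the views to locate the curtain.

```bash
python3 - <<'E'
from h import *
import pickle
ls=np.arange(-80,81,20)
for n in ('wrist6','wrist8'):
    t=pickle.load(open(n+'.pkl','rb')); c=cloud(t); k=t['z_map']>.03; k[290:]=False; P=c[k]
    d=P[:,:2]-[.635,.318]; y=np.radians(18); al=d@[np.cos(y),np.sin(y)]; la=d@[-np.sin(y),np.cos(y)]
    print(n,ls)
    for z in np.arange(.03,.31,.03):
        o=[]
        for l in ls:
            k=(abs(P[:,2]-z)<.015)&(abs(la*1000-l)<10)&(np.hypot(*d.T)>.027)&(al>-.06)&(al<.2); q=al[k]*1000
            o.append(f'{np.sort(q)[3]:5.0f}' if len(q)>8 else '    .')
        print(f'{z:.2f}',' '.join(o))
print('shaker top',onplane(t,302,187,.09),c[187,303],'front mid', c[225,305])
print('pot',c[360,430], c[128,505])
print([ (u,v,c[v,u].round(3)) for u,v in [(310,65),(400,40),(220,60),(290,168),(325,110)]])
E
```

```text
wrist6 [-80 -60 -40 -20   0  20  40  60  80]
0.03     .     .     .     .    37    33    31     .     .
0.06     .     .    79    64    38    33    30     .     .
0.09     .     .    79    59    38    34    31    48     .
0.12     .     .     .    57    39    32    33    50     .
0.15     .     .     .    55    46    40    50     .     .
0.18     .    18     .    55    54     .     .     .    14
0.21    28    20     .    34    38     .     .     .    19
0.24    30    31    31    32    40     .     .     .     .
0.27     .    38    35    36    47     .     .     .     .
0.30     .     .     .     .     .     .     .     .     .
wrist8 [-80 -60 -40 -20   0  20  40  60  80]
0.03     .     .     .    76    36    33    27    44    65
0.06   100    99    79    54    37    33    27    43    64
0.09    99    98    79    55    37    34    27    42    64
0.12    99    98    78    54    38    31    32    49    73
0.15    30    28    80    54    45    40    50    72    80
0.18    29    17     .    55    48    53     .     .     7
0.21     .    20     .     .     .     .     .     .     7
0.24     .     .     .     .     .     .     .     .     .
0.27     .     .     .     .     .     .     .     .     .
0.30     .     .     .     .     .     .     .     .     .
shaker top [0.63438009 0.32086586 0.09      ] [0.63494395 0.32046428 0.08873034] front mid [0.61751912 0.31535905 0.07190134]
pot [0.55846795 0.22271649 0.05234908] [0.7144174  0.20502092 0.06353448]
[(310, 65, array([0.685, 0.328, 0.13 ])), (400, 40, array([0.75 , 0.285, 0.08 ])), (220, 60, array([0.675, 0.372, 0.133])), (290, 168, array([0.664, 0.339, 0.036])), (325, 110, array([0.692, 0.321, 0.076]))]
```

Call:
move_arm(rows=[[0,0,-4,-10,8,-24,0],[0,0,-11,-20,16,-48,0],[0,0,-18,-30,23,-72,0],[0,0,-25,-30,23,-72,0],[0,0,-32,-30,23,-72,0],[0,0,-39,-30,23,-72,0],[0,0,-46,-30,23,-72,0],[0,0,-53,-30,23,-72,0],[0,0,-60,-30,23,-72,0],[0,0,-67,-30,23,-72,0],[0,0,-74,-30,23,-72,0],[0,0,-81,-30,23,-72,0]])

```text
t: 9.8
tcp_pos: [0.4993, 0.2549, 0.2292]
tool_rot: [0.655, 0.716, 0.204, 0.133]
force: [0.4, -0.5, 0.3]
finger_gap: 1.001
gripper_force: 0.0
```

Call:
move_arm(rows=[[0,0,-7,0,0,0,0],[0,0,-14,0,0,0,0],[0,0,-21,0,0,0,0],[0,0,-28,0,0,0,0],[0,0,-35,0,0,0,0],[0,0,-42,0,0,0,0],[0,0,-49,0,0,0,0],[0,0,-56,0,0,0,0],[0,0,-63,0,0,0,0],[0,0,-70,0,0,0,0],[0,0,-77,0,0,0,0],[0,0,-84,0,0,0,0]])

```text
t: 10.8
tcp_pos: [0.4993, 0.2549, 0.2292]
tool_rot: [0.008, 0.97, 0.063, 0.236]
force: [-1.0, -1.7, 0.5]
finger_gap: 1.001
gripper_force: 0.0
```

```bash
python3 - <<'E'
from h import *
r=readout.sense(); print(r['q'].round(3),r['tcp_pos'],r['t']);got(.630,.319,.046,198,-25,120,r)
E
```

```text
[ 0.278  0.376  1.954 -0.037  0.319 -1.245] [0.4992959  0.25488082 0.22917874] 10.8
row [ -1.1   3.4 -18.5] [-37.6  37.4 103.1] n>= 2.8 tcp [0.579 0.303 0.16 ]
```

Call:
move_arm(rows=[[0,1,-6,-12,12,33,0],[-0.7,2,-12,-25,25,66,0],[-1.1,3.4,-18.5,-37.6,37.4,103,0],[-1.1,3.4,-18.5,-37.6,37.4,103,0],[-1.1,3.4,-18.5,-37.6,37.4,103,0]])

```text
t: 11.22
tcp_pos: [0.58, 0.3027, 0.157]
tool_rot: [-0.15, 0.965, 0.034, 0.212]
force: [0.1, 0.2, 0.2]
finger_gap: 0.999
gripper_force: 0.0
```

```bash
python3 - <<'E'
from h import *
r=readout.sense(); print(r['q'].round(3),r['tcp_pos'],r['t']);got(.630,.319,.046,198,-25,0,r); got(.630,.319,.046,198,-25,60,r)
E
```

```text
[ 0.31   0.599  1.749  0.006  0.361 -1.574] [0.57997178 0.30273219 0.15697212] 11.2167
row [ 0.  -0.2 -0.3] [ -1.2   0.  116.8] n>= 2.8 tcp [0.628 0.318 0.051]
row [ 0.  -0.2 -0.3] [-1.   0.  56.8] n>= 1.4 tcp [0.603 0.31  0.106]
```

Call:
move_arm(rows=[[0,0,0,0,0,20,0],[0,0,0,0,0,40,0],[0,0,0,0,0,57,0],[0,0,0,0,0,72,0],[0,0,0,0,0,85,0],[0,0,0,0,0,90,0],[0,0,0,0,0,90,0]])

```text
t: 11.8
tcp_pos: [0.6147, 0.3146, 0.0769]
tool_rot: [-0.152, 0.965, 0.034, 0.213]
force: [-0.7, -0.0, -0.8]
finger_gap: 1.0
gripper_force: 0.0
```

```bash
python3 - <<'E'
from h import *
r=readout.sense(); print(r['q'].round(3),r['tcp_pos'],r['t'],r['force']);got(.630,.319,.046,198,-25,0,r)
s=snap('side'); S=snap('scene'); save(s,'side9.png'); save(S,'scene9.png')
E
```

```text
[ 0.311  0.764  1.69   0.007  0.253 -1.578] [0.61469654 0.31455632 0.07693942] 11.8 [-0.72009991 -0.01864285 -0.77881645]
row [ 0.  -0.1 -0.1] [-1.4 -0.5 28.8] n>= 0.7 tcp [0.628 0.318 0.051]
```

No contact so far, so I'll go in the rest of the way and close.

Call:
move_arm(rows=[[0,0,0,0,0,10,0],[0,0,0,-1,0,20,0],[0,0,0,-1,0,28,0],[0,0,0,-1,0,29,0],[0,0,0,-1,0,29,0.2],[0,0,0,-1,0,29,0.4],[0,0,0,-1,0,29,0.6],[0,0,0,-1,0,29,0.6],[0,0,0,-1,0,29,0.6],[0,0,0,-1,0,29,0.6]], squeeze=25)

```text
t: 12.73
tcp_pos: [0.6276, 0.3191, 0.0511]
tool_rot: [-0.152, 0.964, 0.034, 0.213]
force: [-0.4, 0.3, 0.9]
finger_gap: 0.474
gripper_force: 25.4
```

```bash
python3 - <<'E'
from h import *
r=readout.sense(); print(r['q'].round(3),r['tcp_pos'],r['t'],r['force'],r['gripper_force'],r['finger_gap'])
A=R.from_quat(r['tool_rot']); print(A.apply([0,0,1]))
E
```

```text
[ 0.311  0.818  1.66   0.007  0.229 -1.58 ] [0.62758389 0.31909694 0.05105187] 12.7333 [-0.43600764  0.25077902  0.93777681] 25.385399791230157 0.4741260562818259
[ 0.4006479   0.13070147 -0.90686183]
```

Call:
move_arm(rows=[[0,0,0,0,0,-5,0.6],[0,0,0,0,0,-15,0.6],[0,0,0,0,0,-30,0.6],[0,0,0,0,0,-50,0.6],[0,0,0,0,0,-70,0.6],[0,0,0,0,0,-90,0.6],[0,0,0,0,0,-105,0.6],[0,0,0,0,0,-110,0.6],[0,0,0,0,0,-110,0.6]])

```text
t: 13.48
tcp_pos: [0.5831, 0.3048, 0.1523]
tool_rot: [-0.153, 0.964, 0.034, 0.214]
force: [0.6, 0.3, -1.5]
finger_gap: 0.471
gripper_force: 25.4
```

```bash
python3 - <<'E'
from h import *
r=readout.sense(); print(r['q'].round(3),r['tcp_pos'],r['t'],r['force'],r['gripper_force'],r['finger_gap'])
s=snap('side'); cv2.imwrite('pics/side10.png',cv2.resize(s['img'][120:420,200:500],None,fx=2,fy=2)[...,::-1])
# target: shaker axis was (.635,.3205) when tcp (.6276,.3191,.0511): keep offset, foot at z .03 above pad
p=np.array([.510,.101,0])+np.array([.6276,.3191,.0511])-[.635,.3205,0]+[0,0,.03]
A=R.from_quat(r['tool_rot']); print(p,A.inv().apply(p-r['tcp_pos'])*1000)
E
```

```text
[ 0.311  0.61   1.745  0.005  0.35  -1.578] [0.58313645 0.30484234 0.15230727] 13.4833 [ 0.61697949  0.2995026  -1.45658579] 25.439247231943227 0.4706319340325317
[0.5026 0.0996 0.0811] [ 156.90788391 -170.3924507     5.22913197]
```

View pics/side10.png

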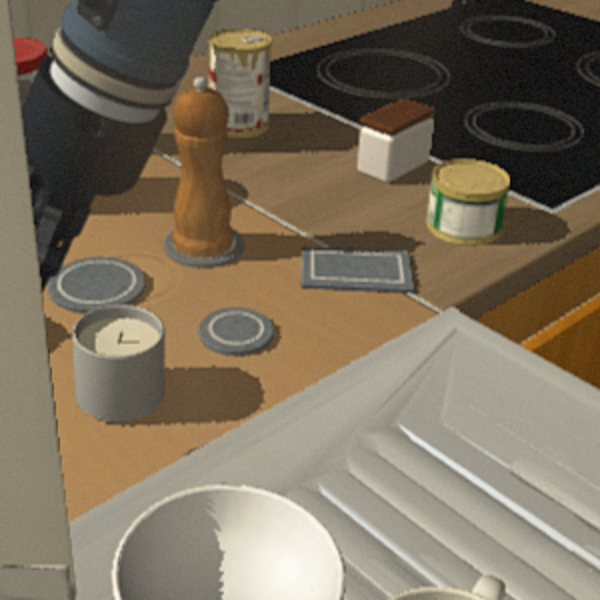

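The side view shows the mill upright on its pad, and the arm behind the curtain with the shaker held (gap 0.47, about -1.5 N). Next I carry the shaker to its pad.

```bash
cat >> h.py <<'E'
def gop(p,yaw,tilt,s=None):
    s=s or readout.sense(); A=R.from_quat(s['tool_rot'])
    T=R.from_euler('z',yaw,degrees=True)*R.from_euler('y',-tilt,degrees=True)*R.from_euler('x',180,degrees=True)
    w=(A.inv()*T).as_rotvec(degrees=True); d=A.inv().apply(np.array(p)-s['tcp_pos'])*1000
    print('row',w.round(1),d.round(1),'n>=',round(max(np.linalg.norm(w)/7.16,np.linalg.norm(d)/41.7),1))
E
python3 - <<'E'
from h import *
gop([.5025,.102,.15],180,-25); gop([.5025,.102,.096],180,-25)
E
```

```text
row [ 7.6 -0.1 16.3] [ 126.8 -168.   -57.8] n>= 5.2
row [ 7.6 -0.1 16.3] [ 149.6 -168.    -8.8] n>= 5.4
```

Call:
move_arm(rows=[[0.4,0,0.8,6,-8,-3,0.6],[1.1,0,2.4,19,-25,-9,0.6],[1.9,0,4.1,32,-42,-14,0.6],[3,0,6.5,51,-67,-23,0.6],[4.2,0,9,70,-92,-32,0.6],[5.3,0,11.4,89,-118,-40,0.6],[6.5,0,13.9,108,-143,-49,0.6],[7.2,0,15.5,120,-160,-55,0.6],[7.6,0,16.3,127,-168,-58,0.6],[7.6,0,16.3,137,-168,-37,0.6],[7.6,0,16.3,150,-168,-9,0.6],[7.6,0,16.3,150,-168,-9,0.6]])

```text
t: 14.53
tcp_pos: [0.5057, 0.1037, 0.0983]
tool_rot: [0.002, 0.979, -0.002, 0.204]
force: [0.4, 0.2, -0.1]
finger_gap: 0.469
gripper_force: 26.0
```

```bash
cat > sh.py <<'E'
from h import *
r=readout.sense(); print(r['q'].round(3),r['tcp_pos'],r['t'],r['force'],r['finger_gap'])
s=snap('side'); S=snap('scene')
cv2.imwrite('pics/ab11.png',np.hstack([cv2.resize(a['img'][v-45:v+45,u-45:u+45],(390,390),interpolation=cv2.INTER_CUBIC) for a,u,v in ((s,318,270),(S,318,275))])[...,::-1])
E
python3 sh.py
```

```text
[-1.500e-02  6.230e-01  2.106e+00  4.620e-01  2.000e-03 -2.044e+00] [0.5056867  0.10370368 0.09825379] 14.5333 [ 0.35620416  0.18573018 -0.06653917] 0.4694198295672933
```

View pics/ab11.png

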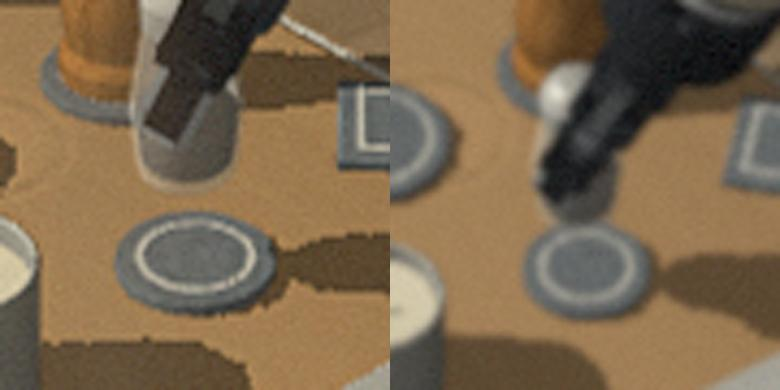

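The side and scene crops show the shaker hanging upright just above and beyond its pad. Wrist joint 5 is at its limit in this tilt direction, so I'll turn the lean toward yaw -35° with the shaker staying vertical.

```bash
python3 - <<'E'
from h import *
gop([.5044,.1061,.17],145,-25); gop([.5044,.1061,.17],162,-25)
E
```

```text
row [14.2 -1.  31.8] [-25.9   2.  -64.3] n>= 4.9
row [ 7.1 -1.1 16.3] [-25.9   2.  -64.3] n>= 2.5
```

Call:
move_arm(rows=[[0,0,0,-8,1,-20,0.6],[0,0,0,-16,1,-40,0.6],[1,-1,2,-22,2,-55,0.6],[3,-1,6,-26,2,-64,0.6],[5,-1,11,-26,2,-64,0.6],[7,-1,16,-26,2,-64,0.6],[9,-1,20,-26,2,-64,0.6],[11,-1,25,-26,2,-64,0.6],[13,-1,29,-26,2,-64,0.6],[14.2,-1,31.8,-26,2,-64,0.6],[14.2,-1,31.8,-26,2,-64,0.6],[14.2,-1,31.8,-26,2,-64,0.6]])

```text
t: 15.63
tcp_pos: [0.5055, 0.1073, 0.1721]
tool_rot: [0.293, 0.931, -0.064, 0.209]
force: [1.1, 0.2, -0.2]
finger_gap: 0.472
gripper_force: 26.0
```

```bash
python3 - <<'E'
from h import *
r=readout.sense(); print(r['q'].round(3),r['tcp_pos'],r['t']); gop([.5044,.1061,.17],145,-25,r);gop([.5044,.1061,.090],145,-25,r)
E
```

```text
[ 0.147  0.485  1.979 -0.731  0.451 -0.184] [0.50550684 0.10732162 0.17210766] 15.6333
row [0.2 0.3 0. ] [ 1.1 -1.6  1.8] n>= 0.1
row [0.2 0.3 0. ] [35.2 -1.9 74.2] n>= 2.0
```

Call:
move_arm(rows=[[0,0.1,0,8,-1,17,0.6],[0,0.2,0,18,-2,37,0.6],[0,0.2,0,27,-2,57,0.6],[0.2,0.3,0,35,-2,74,0.6],[0.2,0.3,0,35,-2,74,0.6],[0.2,0.3,0,35,-2,74,0.6]])

```text
t: 16.13
tcp_pos: [0.5032, 0.105, 0.0892]
tool_rot: [0.293, 0.932, -0.066, 0.204]
force: [0.1, 0.2, -1.7]
finger_gap: 0.471
gripper_force: 26.0
```

```bash
python3 sh.py; python3 - <<'E'
from h import *
gop([.5044,.1061,.0575],145,-25)
# shaker bottom edge in views: dark/glass; measure pads ring center to pixel for expected foot
for n in ('side','scene'):
    s=snap(n)
    for z in (.006,.039,.129):
        p=s['K']@(s['R']@np.array([.510,.1015,z])+s['t']); print(n,z,(p[:2]/p[2]).round(1))
E
```

```text
[ 0.142  0.662  2.026 -1.164  0.32   0.278] [0.50316291 0.10495767 0.089238  ] 16.1333 [ 0.0572738   0.16700592 -1.70695219] 0.47090670955769837
row [-0.  -0.1 -0. ] [14.3  0.8 30. ] n>= 0.8
side 0.006 [317.2 284.9]
side 0.039 [317.4 268.7]
side 0.129 [317.9 220.8]
scene 0.006 [316.7 291. ]
scene 0.039 [316.8 280.4]
scene 0.129 [317.2 249.5]
```

View pics/ab11.png

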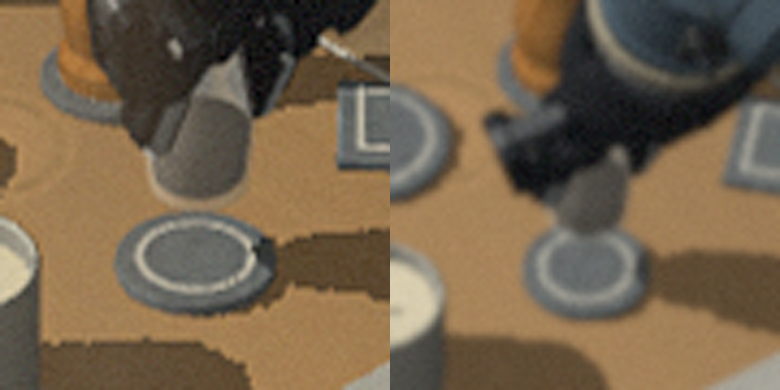

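The crops show the shaker upright over its pad, foot edge at about (319,273) in side and (320,285) in scene. I'll triangulate that edge from the numbers.

```bash
python3 - <<'E'
from h import *
D=snap('side');S=snap('scene')
def tri(a,b):
    d1,d2=ray(D,*a),ray(S,*b); k=np.linalg.lstsq(np.c_[d1,-d2],S['c']-D['c'],rcond=None)[0]
    p,q=D['c']+k[0]*d1,S['c']+k[1]*d2; return p.round(4),q.round(4)
print('foot near edge',tri((319,272.8),(319.6,284.7)))
print('ring near edge',tri((318,225+297*90/390),(318.2,230+305*90/390)))
# column profile of brightness through the foot near edge
for s,u,v0 in ((D,319,255),(S,320,268)): print([int(x) for x in s['img'][v0:v0+40,u-2:u+3].mean((1,2))])
for z,l in ((.03,'.03'),(.045,'.045')):
  print(l,'side',onplane(D,319,272.8,z)[:2].round(4),'scene',onplane(S,319.6,284.7,z)[:2].round(4))
E
```

```text
foot near edge (array([0.5063, 0.1037, 0.0331]), array([0.5023, 0.1033, 0.0317]))
ring near edge (array([0.5021, 0.1195, 0.0025]), array([0.4967, 0.1191, 0.0006]))
[82, 83, 81, 81, 80, 80, 79, 78, 79, 79, 78, 76, 74, 72, 94, 122, 126, 123, 113, 101, 119, 135, 113, 100, 101, 99, 101, 107, 109, 105, 106, 104, 102, 104, 100, 117, 150, 135, 97, 103]
[62, 69, 72, 74, 72, 74, 71, 75, 72, 73, 70, 69, 69, 70, 80, 100, 113, 111, 107, 103, 101, 104, 107, 106, 106, 107, 105, 105, 109, 123, 137, 131, 112, 98, 84, 84, 107, 124, 128, 129]
.03 side [0.5078 0.0995] scene [0.503 0.102]
.045 side [0.5006 0.1202] scene [0.4966 0.1143]
```

```bash
python3 - <<'E'
from h import *
for n,us,v0,v1 in (('side',(306,312,319,326,332),258,282),('scene',(310,315,320,325,330),270,296)):
    s=snap(n); h=cv2.cvtColor(s['img'],cv2.COLOR_RGB2HSV)
    for v in range(v0,v1): print(n,v,['%d/%d'%(h[v,u,1],h[v,u,2]) for u in us])
    print([ '%d/%d'%(h[v0+8,u,1],h[v0+8,u,2]) for u in range(296,342,2)])
E
```

```text
side 258 ['17/121', '46/117', '53/86', '37/76', '130/159']
side 259 ['21/158', '44/111', '49/88', '44/82', '127/159']
side 260 ['61/172', '48/106', '52/84', '46/77', '132/158']
side 261 ['75/183', '55/106', '56/87', '58/79', '132/158']
side 262 ['76/178', '50/108', '53/87', '39/79', '132/157']
side 263 ['84/174', '56/114', '48/85', '46/78', '129/162']
side 264 ['85/176', '43/112', '39/91', '24/73', '125/157']
side 265 ['88/176', '43/107', '36/86', '25/71', '129/160']
side 266 ['106/169', '52/113', '45/85', '63/101', '129/160']
side 267 ['112/164', '44/99', '47/82', '98/135', '125/165']
side 268 ['122/157', '46/112', '38/81', '88/145', '125/163']
side 269 ['127/161', '79/154', '83/105', '87/144', '127/166']
side 270 ['126/158', '84/171', '81/144', '114/152', '131/161']
side 271 ['120/159', '92/161', '92/147', '132/162', '127/157']
side 272 ['124/161', '121/152', '103/154', '130/159', '124/160']
side 273 ['126/154', '118/149', '103/136', '126/164', '129/158']
side 274 ['125/161', '50/118', '14/106', '113/151', '129/158']
side 275 ['105/150', '3/102', '12/127', '31/114', '132/159']
side
[... 1652 characters left out ...]
scene 288 ['6/120', '14/110', '12/104', '7/115', '8/93']
scene 289 ['4/115', '12/109', '12/106', '11/111', '12/88']
scene 290 ['9/110', '10/107', '14/111', '13/101', '0/78']
scene 291 ['7/111', '12/108', '7/108', '10/104', '13/81']
scene 292 ['7/112', '12/107', '14/110', '7/107', '6/83']
scene 293 ['4/118', '16/111', '10/107', '10/107', '6/85']
scene 294 ['6/127', '14/109', '10/107', '6/118', '9/86']
scene 295 ['16/145', '10/104', '12/109', '11/137', '11/93']
['117/165', '117/165', '117/165', '116/167', '120/166', '113/163', '89/154', '55/126', '29/96', '29/89', '34/82', '23/77', '34/75', '24/73', '43/71', '78/111', '114/152', '116/165', '118/160', '119/161', '120/163', '118/162', '117/159']
```

```bash
python3 - <<'E'
from h import *
for n,pts in (('side',[(318,v) for v in (255,259,263,266,268,270,271,273,276,284)]+[(308,264),(313,264),(323,264),(327,264)]),('scene',[(319,v) for v in (268,272,276,279,281,283,285,291)])):
    s=snap(n); c=cloud(s)
    for u,v in pts: print(n,u,v,c[v,u].round(4))
print(readout.sense()['tcp_pos'])
E
```

```text
side 318 255 [0.5027 0.12   0.0784]
side 318 259 [0.503  0.119  0.0702]
side 318 263 [0.5025 0.1201 0.0634]
side 318 266 [0.5029 0.1189 0.0568]
side 318 268 [0.5033 0.1175 0.052 ]
side 318 270 [0.5038 0.1161 0.0471]
side 318 271 [0.503  0.1183 0.0468]
side 318 273 [0.5036 0.1164 0.0415]
side 318 276 [0.517  0.0782 0.0073]
side 318 284 [0.5082 0.1027 0.0091]
side 308 264 [0.5206 0.1173 0.0556]
side 313 264 [0.5102 0.1223 0.0611]
side 323 264 [0.4955 0.1157 0.0604]
side 327 264 [0.4909 0.1094 0.0576]
scene 319 268 [0.4977 0.1161 0.0954]
scene 319 272 [0.4976 0.1161 0.0839]
scene 319 276 [0.4981 0.1148 0.0708]
scene 319 279 [0.4967 0.1172 0.0648]
scene 319 281 [0.497  0.1165 0.0581]
scene 319 283 [0.4972 0.116  0.0514]
scene 319 285 [0.4976 0.1149 0.0441]
scene 319 291 [0.5056 0.0992 0.0062]
[0.50408959 0.10537658 0.09045071]
```

The depth shows the shaker vertical, its axis at about (0.509, 0.097) and its foot at z≈0.040. I'll shift +4 mm in y and lower it.

```bash
python3 - <<'E'
from h import *
gop([.5046,.1097,.065],145,-25);gop([.5046,.1097,.0575],145,-25);gop([.5046,.1097,.0565],145,-25)
E
```

```text
row [-0.  -0.1 -0. ] [12.6  3.8 22.2] n>= 0.6
row [-0.  -0.1 -0. ] [15.8  3.8 29. ] n>= 0.8
row [-0.  -0.1 -0. ] [16.2  3.8 29.9] n>= 0.8
```

Call:
move_arm(rows=[[0,0,0,4,2,7,0.6],[0,0,0,8,4,15,0.6],[0,0,0,12.6,4,22,0.6],[0,0,0,14,4,25,0.6],[0,0,0,15,4,27,0.6],[0,0,0,16,4,29,0.6],[0,0,0,16,4,30,0.6],[0,0,0,16,4,30,0.6]])

```text
t: 17.3
tcp_pos: [0.5046, 0.1097, 0.057]
tool_rot: [0.294, 0.931, -0.065, 0.206]
force: [-2.4, 0.3, 5.0]
finger_gap: 0.474
gripper_force: 26.7
```

Call:
move_arm(rows=[[0,0,0,0,0,0,0.4],[0,0,0,0,0,0,0.2],[0,0,0,0,0,0,0],[0,0,0,0,0,0,0],[0,0,0,0,0,0,0],[0,0,0,0,0,-15,0],[0,0,0,0,0,-40,0],[0,0,0,0,0,-80,0],[0,0,0,0,0,-120,0],[0,0,0,0,0,-160,0],[0,0,0,0,0,-160,0]])

```text
t: 18.22
tcp_pos: [0.4497, 0.1504, 0.2068]
tool_rot: [0.293, 0.931, -0.062, 0.209]
force: [0.6, 0.7, -0.3]
finger_gap: 0.999
gripper_force: 0.0
```

```bash
cat > chk.py <<'E'
from h import *
def centre(x,y,zlo,zhi,rad,R0):
    """axis of an upright round thing from depth of side and scene views, points near x,y between heights"""
    from scipy.optimize import least_squares
    for n in ('side','scene'):
        s=snap(n); c=cloud(s).reshape(-1,3); k=(np.hypot(c[:,0]-x,c[:,1]-y)<R0)&(c[:,2]>zlo)&(c[:,2]<zhi); w=c[k][:,:2]
        o=least_squares(lambda p:np.hypot(*(w-p).T)-rad,[x,y],loss='soft_l1',f_scale=.002); print(n,k.sum(),o.x.round(4),'zmax',c[np.hypot(c[:,0]-x,c[:,1]-y)<R0][:,2].max().round(3))
E
python3 - <<'E'
from chk import *
r=readout.sense(); print(r['q'].round(3),r['tcp_pos'],r['t'])
print('shaker');centre(.51,.101,.018,.06,.022,.035)
print('mill foot');centre(.585,-.021,.012,.03,.029,.045)
print('pot');centre(.563,.209,.015,.055,.034,.05)
gop([.49,.17,.25],0,0,r)
E
```

```text
[ 0.275  0.384  2.021 -0.678  0.546 -0.131] [0.44965721 0.15043708 0.20680393] 18.2167
shaker
side 536 [0.5101 0.1026] zmax 0.098
scene 283 [0.5099 0.1013] zmax 0.099
mill foot
side 231 [ 0.5885 -0.0221] zmax 0.178
scene 18 [ 0.5861 -0.0249] zmax 0.178
pot
side 1380 [0.5645 0.2107] zmax 0.068
scene 867 [0.5638 0.2096] zmax 0.069
row [ 31.9   9.5 142. ] [-38.1  39.4 -29.5] n>= 20.4
```

```bash
python3 - <<'E'
from h import *
gop([.564,.210,.20],180,0);
E
```

```text
row [ -7.8  23.9 -34.5] [-53.2 116.8  23.6] n>= 6.0
```

Call:
move_arm(rows=[[-1.3,4,-5.8,-9,19,4,0],[-2.6,8,-11.5,-18,39,8,0],[-3.9,12,-17,-27,58,12,0],[-5.2,16,-23,-36,78,16,0],[-6.5,20,-28.7,-44,97,20,0],[-7.8,23.9,-34.5,-53,117,24,0],[-7.8,23.9,-34.5,-53,117,24,0],[-7.8,23.9,-34.5,-53,117,24,0]])

```text
t: 19.18
tcp_pos: [0.5675, 0.2097, 0.1993]
tool_rot: [-0.001, 1.0, 0.001, 0.0]
force: [0.1, -0.5, -0.5]
finger_gap: 1.0
gripper_force: 0.0
```

```bash
python3 - <<'E'
from h import *
r=readout.sense();print(r['q'].round(3),r['tcp_pos']); gop([.564,.210,.10],180,0,r); gop([.564,.210,.044],180,0,r)
s=snap('wrist'); c=cloud(s)
# rim from depth
k=(np.hypot(c[...,0]-.564,c[...,1]-.21)<.045)&(c[...,2]>.056)&(c[...,2]<.075); w=(c[k][:,:2]*1000).astype(np.float32); print(k.sum(),cv2.minEnclosingCircle(cv2.convexHull(w)), np.median(c[k][:,2]))
E
```

```text
[ 0.169  0.568  1.541  0.002  1.031 -1.406] [0.56751032 0.20965972 0.19925174]
row [0.1 0.  0.2] [ 3.6  0.2 99.2] n>= 2.4
row [0.1 0.  0.2] [3.600e+00 1.000e-01 1.552e+02] n>= 3.7
1987 ((563.975830078125, 209.7781524658203), 34.07634353637695) 0.06265605931097659
```

Call:
move_arm(rows=[[0,0,0,3.6,0,35,0],[0,0,0,3.6,0,70,0],[0,0,0,3.6,0,85,0],[0,0,0,3.6,0,100,0],[0,0,0,3.6,0,120,0],[0,0,0,3.6,0,140,0],[0,0,0,3.6,0,155,0],[0,0,0,3.6,0,155,0],[0,0,0,3.6,0,155,0.1],[0,0,0,3.6,0,155,0.25],[0,0,0,3.6,0,155,0.4],[0,0,0,3.6,0,155,0.4]], squeeze=40)

```text
t: 20.23
tcp_pos: [0.5616, 0.211, 0.0471]
tool_rot: [-0.0, 1.0, 0.001, 0.002]
force: [0.4, 0.6, -3.0]
finger_gap: 0.773
gripper_force: 44.9
```

```bash
python3 - <<'E'
from h import *
r=readout.sense();print(r['t'],r['tcp_pos'],r['force'],r['finger_gap'],r['gripper_force']);
gop([.648,.079,.090],180,0,r)
for n in ('side','scene'):
    s=snap(n); u,v=((249,262) if n=='side' else (268,263)); c=comp(s,u,v,(0,0,50),(180,60,240),box=30)
    if c is not None: print(n,circ(s,c,.006),c.min((0,1)),c.max((0,1)))
    k=cloud(s)
    print(k[v,u])
E
```

```text
20.2333 [0.56159073 0.2109823  0.04711625] [ 0.43926632  0.61237888 -3.03191447] 0.7727653269493601 44.907745366799645
row [0.1 0.3 0.1] [ -86.5 -132.   -42.6] n>= 3.9
seed off [35 37 41]
[0.55315218 0.25309802 0.13519332]
seed off [75 11 47]
[0.53832446 0.23513561 0.19469581]
```

```bash
python3 - <<'E'
from h import *
import pickle
g=((0,0,50),(180,60,240))
for f,L in (('side0',[('candle',249,262,30),('mill',302,242,24),('shaker',318,285,22),('jar',379,254,32)]),('scene0',[('candle',268,263,24),('mill',314,245,20),('shaker',318,292,17),('jar',374,265,28)]),('wrist6',[('candle',625,160,70)]),('wrist8',[('candle',615,280,70)]),('wrist7',[('candle',522,200,55),('shaker',520,345,40)])):
    s=pickle.load(open(f+'.pkl','rb'))
    for n,u,v,b in L:
        c=comp(s,u,v,*g,box=b)
        if c is None: continue
        if n=='jar': print(f,n,rect(s,c,.006)); continue
        w=world(s,c,.006); ok=(c.reshape(-1,2)[:,0]<637)&(c.reshape(-1,2)[:,0]>1); w=w[ok]
        rad=dict(candle=44,mill=39,shaker=32)[n]
        from scipy.optimize import least_squares
        o=least_squares(lambda p:np.hypot(*(w-p).T)-rad,w.mean(0),loss='soft_l1',f_scale=2); print(f,n,o.x.round(1),np.abs(o.fun).mean().round(2))
E
```

```text
side0 candle [640.1  95.9] 17.91
side0 mill [586.2 -21.9] 0.95
side0 shaker [509.2 101.3] 0.83
side0 jar (array([439.8, -39.2]), array([102.9,  90.8]), 'long dir deg', np.float32(14.6))
scene0 candle [648.5  78.7] 1.12
scene0 mill [583.  -20.5] 1.1
scene0 shaker [506.8 101.6] 1.25
scene0 jar (array([436.5, -37.6]), array([103. ,  85.8]), 'long dir deg', np.float32(15.4))
wrist6 candle [652.9  79.6] 0.41
wrist8 candle [652.8  80.2] 0.72
wrist7 candle [656.2  78.2] 0.9
wrist7 shaker [513.2 103.2] 2.32
```

Call:
move_arm(rows=[[0,0,0,0,0,-10,0.4],[0,0,0,0,0,-25,0.4],[0,0.1,0,-4,-6,-40,0.4],[0,0.2,0,-16,-24,-43,0.4],[0,0.3,0,-30,-45,-43,0.4],[0,0.3,0,-44,-66,-43,0.4],[0,0.3,0,-58,-87,-43,0.4],[0,0.3,0,-72,-108,-43,0.4],[0,0.3,0,-83,-125,-43,0.4],[0,0.3,0,-88,-131.5,-43,0.4],[0,0.3,0,-88,-131.5,-43,0.4],[0,0.3,0,-88,-131.5,-43,0.4]])

```text
t: 21.33
tcp_pos: [0.6486, 0.0799, 0.0899]
tool_rot: [-0.0, 1.0, 0.001, -0.001]
force: [-0.3, 0.5, -4.0]
finger_gap: 0.765
gripper_force: 45.5
```

```bash
python3 - <<'E'
from chk import *
r=readout.sense();print(r['t'],r['tcp_pos'],r['force'],r['finger_gap'],r['tool_rot'])
centre(.652,.0795,.03,.09,.034,.05)
for n in ('side','scene'):
    s=snap(n); c=cloud(s); k=(np.hypot(c[...,0]-.652,c[...,1]-.0795)<.05)&(c[...,2]>.012)&(c[...,2]<.1); print(n,np.percentile(c[k][:,2],[0.3,1,3]) if k.sum() else 0)
E
```

```text
21.3333 [0.6486495  0.07989571 0.08991869] [-0.34296164  0.52925005 -3.95233283] 0.7654181017165731 [-2.14741737e-04  9.99998757e-01  8.05662622e-04 -1.33811782e-03]
side 761 [0.6516 0.0806] zmax 0.358
scene 388 [0.6508 0.0801] zmax 0.43
side [0.04832955 0.04898372 0.05102177]
scene [0.04633033 0.0480994  0.049579  ]
```

Call:
move_arm(rows=[[0,0,0,0,-0.5,12,0.4],[0,0,0,0,-1,24,0.4],[0,0,0,0,-1,31,0.4],[0,0,0,0,-1,34,0.4],[0,0,0,0,-1,36,0.4],[0,0,0,0,-1,37,0.4],[0,0,0,0,-1,37,0.4]])

```text
t: 22.12
tcp_pos: [0.649, 0.0786, 0.0527]
tool_rot: [-0.001, 1.0, 0.001, -0.001]
force: [-0.3, -0.5, -3.0]
finger_gap: 0.768
gripper_force: 45.6
```

Call:
move_arm(rows=[[0,0,0,0,0,1,0.4],[0,0,0,0,0,2,0.4],[0,0,0,0,0,2,0.4]])

```text
t: 22.37
tcp_pos: [0.6497, 0.0786, 0.0525]
tool_rot: [-0.001, 1.0, 0.0, -0.0]
force: [-4.1, -0.1, 8.6]
finger_gap: 0.766
gripper_force: 46.3
```

Call:
move_arm(rows=[[0,0,0,0,0,0,0.1],[0,0,0,0,0,0,0],[0,0,0,0,0,0,0],[0,0,0,0,0,0,0],[0,0,0,0,0,-20,0],[0,0,0,0,0,-50,0],[0,0,0,0,0,-90,0],[0,0,0,0,0,-130,0],[0,0,0,0,0,-170,0],[0,0,7,5,0,-210,0],[0,0,14,10,0,-220,0],[0,0,14,10,0,-220,0]])

```text
t: 23.37
tcp_pos: [0.6414, 0.0784, 0.2757]
tool_rot: [0.122, 0.993, 0.001, 0.004]
force: [0.5, 0.0, -0.7]
finger_gap: 1.004
gripper_force: 0.0
```

```bash
python3 - <<'E'
from chk import *
r=readout.sense();print(r['t'],r['tcp_pos'],r['q'].round(2))
print('pot');centre(.652,.0795,.02,.06,.034,.05)
gop([.43,-.29,.27],66,0,r); gop([.43,-.29,.27],120,0,r)
E
```

```text
23.3667 [0.64139317 0.07836627 0.27569982] [-0.05  0.53  1.36  0.    1.24 -1.38]
pot
side 857 [0.6529 0.0784] zmax 0.436
scene 670 [0.6521 0.0773] zmax 0.591
row [  0.5   0.2 100. ] [ 115.8 -408.6    3.9] n>= 14.0
row [ 0.3  0.3 46. ] [ 115.8 -408.6    3.9] n>= 10.2
```

Call:
move_arm(rows=[[0,0,7,9,-31,0,0],[0,0,14,19,-67,0,0],[0,0,21,29,-103,0,0],[0,0,28,39,-139,1,0],[0,0,35,49,-175,1,0],[0,0,42,60,-211,2,0],[0,0,49,70,-247,2,0],[0,0,56,80,-283,3,0],[0,0,63,91,-320,3,0],[0,0,70,101,-356,4,0],[0,0,77,110,-388,4,0],[0,0,84,116,-408,4,0]])

```text
t: 24.47
tcp_pos: [0.4264, -0.2918, 0.264]
tool_rot: [0.756, 0.654, -0.001, -0.003]
force: [0.7, -0.2, -0.1]
finger_gap: 0.999
gripper_force: 0.0
```

```bash
python3 - <<'E'
from h import *
r=readout.sense();print(r['t'],r['tcp_pos'],r['q'].round(2)); gop([.41,-.30,.24],66,0,r)
E
```

```text
24.4667 [ 0.42640223 -0.29182039  0.26395073] [-0.82  0.37  1.69 -0.    1.08 -0.67]
row [-0.4 -0.1 15.7] [-10.5 -14.9  24. ] n>= 2.2
```

Call:
move_arm(rows=[[0,0,6,-4,-6,8,0],[0,0,11,-8,-11,16,0],[0,0,15.7,-10,-15,24,0],[0,0,15.7,-10,-15,24,0],[0,0,15.7,-10,-15,24,0]])

```text
t: 24.88
tcp_pos: [0.4116, -0.2968, 0.2405]
tool_rot: [0.836, 0.549, -0.001, -0.003]
force: [0.8, -0.7, 0.0]
finger_gap: 1.001
gripper_force: 0.0
```

```bash
python3 - <<'E'
from h import *
import pickle
r=readout.sense();print(r['t'],r['tcp_pos'])
s=snap('wrist'); pickle.dump(s,open('wrist12.pkl','wb')); c=cloud(s)
k=((np.hypot(c[...,0]-.451,c[...,1]+.258)<.07)&(c[...,2]>.055)&(c[...,2]<.08)).astype(np.uint8); k[300:]=0
k=cv2.morphologyEx(k,cv2.MORPH_OPEN,np.ones((3,3),np.uint8))
v,u=np.nonzero(k); print(len(u),u.min(),u.max(),v.min(),v.max(),'z',np.percentile(c[k>0][:,2],[5,50,95]))
w=(c[k>0][:,:2]*1000).astype(np.float32); R0=cv2.minAreaRect(w); b=cv2.boxPoints(R0); e=max([b[1]-b[0],b[2]-b[1]],key=np.linalg.norm); print(R0[0],R0[1],np.degrees(np.arctan2(e[1],e[0])))
h=comp(s,int(u.mean()),int(v.mean()),(0,90,30),(14,255,170),box=120)
if h is not None: print('lid colour',rect(s,h,.067))
q=c[(np.hypot(c[...,0]-.451,c[...,1]+.258)<.09)&(c[...,2]<.03)]; print('surface z',np.percentile(q[:,2],[5,50,95]))
E
```

```text
24.8833 [ 0.4116092  -0.29677668  0.24049522]
8033 313 383 90 211 z [0.06491615 0.06640237 0.06761752]
(450.71783447265625, -259.86529541015625) (82.23677062988281, 46.11354446411133) 65.31921
lid colour (array([ 450.7, -259.5]), array([80.9, 45.5]), 'long dir deg', np.float32(65.3))
surface z [-0.00169626 -0.00028452  0.0050144 ]
```

```bash
python3 - <<'E'
from h import *
gop([.4507,-.2597,.13],65.3,0);gop([.4507,-.2597,.045],65.3,0)
E
```

```text
row [-0.3 -0.1  1.2] [ 49.4  20.9 111.3] n>= 3.0
row [-0.3 -0.1  1.2] [ 49.3  21.3 196.3] n>= 4.9
```

Call:
move_arm(rows=[[-0.3,0,0.6,17,7,36,0],[-0.3,0,1.2,34,14,72,0],[-0.3,0,1.2,49,21,108,0],[-0.3,0,1.2,49,21,125,0],[-0.3,0,1.2,49,21,150,0],[-0.3,0,1.2,49,21,175,0],[-0.3,0,1.2,49,21,192,0],[-0.3,0,1.2,49,21,196,0],[-0.3,0,1.2,49,21,196,0]])

```text
t: 25.68
tcp_pos: [0.451, -0.2602, 0.0455]
tool_rot: [0.842, 0.539, 0.001, 0.0]
force: [0.7, -0.1, 0.8]
finger_gap: 1.002
gripper_force: 0.0
```

```bash
python3 - <<'E'
from h import *
gop([.4507,-.2597,.045],65.3,0); print(readout.sense()['force'])
E
```

```text
row [ 0.1 -0.1 -0. ] [ 0.3 -0.5  0.5] n>= 0.0
[ 0.71143098 -0.09553626  0.7658734 ]
```

Aligned. Next: close and lift.

Call:
move_arm(rows=[[0,0,0,0,0,0,0.2],[0,0,0,0,0,0,0.4],[0,0,0,0,0,0,0.6],[0,0,0,0,0,0,0.6],[0,0,0,0,0,0,0.6],[0,0,0,0,0,0,0.6],[0,0,0,0,0,-8,0.6],[0,0,0,0,0,-25,0.6],[0,0,0,0,0,-40,0.6],[0,0,0,0,0,-40,0.6]], squeeze=40)

```text
t: 26.52
tcp_pos: [0.452, -0.2617, 0.0891]
tool_rot: [0.843, 0.539, 0.002, 0.004]
force: [-0.1, -0.2, -3.6]
finger_gap: 0.531
gripper_force: 41.8
```

```bash
python3 - <<'E'
from h import *
r=readout.sense(); print(r['t'],r['tcp_pos'],r['force'],r['finger_gap'],r['q'].round(2)); 
# pad: wrist1 (438.3,-32.2)@14.3, wrist5 (439.1,-31.1)@14.2 ; jar offset from tcp at grasp ~0
gop([.4387,-.0317,.0855],14.3,0,r)
import pickle
# refine pad by white outline
for f,u,v in (('wrist1',326,192),('wrist5',500,241)):
    s=pickle.load(open(f+'.pkl','rb')); m=s['img'].min(2)>185; b=np.zeros_like(m); b[v-60:v+60,u-50:u+50]=1
    n,l,st,_=cv2.connectedComponentsWithStats((m&b).astype(np.uint8),connectivity=8); k=1+st[1:,4].argmax(); p=np.argwhere(l==k)[:,::-1]
    print(f,st[k],rect(s,p,.006))
E
```

```text
26.5167 [ 0.4519826  -0.26168134  0.08911496] [-0.11286711 -0.18378759 -3.62015419] 0.5312314792988958 [-0.74  0.66  1.83  0.    0.65 -0.31]
row [ 0.4 -0.1 50.9] [ 203.2 -108.6    2.5] n>= 7.1
wrist1 [292 148  66  90 587] (array([437.5, -30.3]), array([84.6, 48.4]), 'long dir deg', np.float32(15.6))Traceback (most recent call last):
  File "<stdin>", line 9, in <module>
ValueError: attempt to get argmax of an empty sequence
```

```bash
python3 - <<'E'
from h import *
import pickle
for f,u,v,t in (('wrist1',326,192,175),('wrist5',500,241,165),('wrist5',500,241,175)):
    s=pickle.load(open(f+'.pkl','rb')); m=(s['img'].min(2)>t).astype(np.uint8); b=np.zeros_like(m); b[v-60:v+60,u-45:u+45]=1
    m=cv2.morphologyEx(m*b,cv2.MORPH_CLOSE,np.ones((5,5),np.uint8))
    n,l,st,_=cv2.connectedComponentsWithStats(m,connectivity=8); k=1+st[1:,4].argmax(); p=np.argwhere(l==k)[:,::-1]
    print(f,st[k],rect(s,p,.006))
gop([.4385,-.0308,.145],15,0); gop([.4385,-.0308,.085],15,0)
E
```

```text
wrist1 [292 148  66  90 703] (array([437.4, -30.3]), array([84.9, 49. ]), 'long dir deg', np.float32(15.6))
wrist5 [475 206  24   8  28] (array([474.9,  -9.2]), array([ 1.8, 24.7]), 'long dir deg', np.float32(-72.1))Traceback (most recent call last):
  File "<stdin>", line 6, in <module>
ValueError: attempt to get argmax of an empty sequence
```

```bash
python3 - <<'E'
from h import *
gop([.438,-.0307,.145],15,0)
import pickle
s=pickle.load(open('wrist5.pkl','rb')); im=s['img'][185:295,455:545]; g=cv2.cvtColor(im,cv2.COLOR_RGB2GRAY)
th=cv2.morphologyEx(g,cv2.MORPH_TOPHAT,np.ones((9,9),np.uint8)); hs=cv2.cvtColor(im,cv2.COLOR_RGB2HSV)
m=((th>22)&(hs[...,1]<60)).astype(np.uint8); n,l,st,_=cv2.connectedComponentsWithStats(m,connectivity=8); k=1+st[1:,4].argmax(); p=np.argwhere(l==k)[:,::-1]+[455,185]; print(st[k],rect(s,p,.006))
E
```

```text
row [ 0.4 -0.1 50.2] [ 203.7 -109.2  -57. ] n>= 7.0
[ 18  14  57  85 858] (array([438. , -30.3]), array([86. , 50.3]), 'long dir deg', np.float32(15.7))
```

Call:
move_arm(rows=[[0,0,0,0,0,-15,0.6],[0,0,0,0,0,-35,0.6],[0,0,4,14,-8,-50,0.6],[0,0,9,36,-19,-57,0.6],[0.1,0,15,60,-32,-57,0.6],[0.2,0,21,84,-45,-57,0.6],[0.2,0,27,108,-58,-57,0.6],[0.3,0,33,132,-71,-57,0.6],[0.3,0,39,156,-84,-57,0.6],[0.4,0,44,178,-96,-57,0.6],[0.4,0,48,195,-105,-57,0.6],[0.4,0,49.6,203.7,-109.2,-57,0.6]])

```text
t: 27.52
tcp_pos: [0.4355, -0.0275, 0.1429]
tool_rot: [0.991, 0.135, -0.002, -0.003]
force: [-0.4, -0.5, -2.5]
finger_gap: 0.532
gripper_force: 41.9
```

```bash
python3 - <<'E'
from h import *
r=readout.sense(); print(r['t'],r['tcp_pos'],r['force'],r['finger_gap'])
gop([.4378,-.0303,.070],15.6,0)
E
```

```text
27.5167 [ 0.43545472 -0.02748458  0.1428809 ] [-0.42642593 -0.54235568 -2.45048145] 0.5320489805511207
row [-0.4  0.1 -0.1] [ 1.7  3.8 72.9] n>= 1.7
```

Call:
move_arm(rows=[[0,0,0,0,0,15,0.6],[0,0,0,0,0,32,0.6],[0,0,0,0,0,50,0.6],[0,0,0,0,0,64,0.6],[0,0,0,0,0,72,0.6],[0,0,0,0,0,72,0.6],[0,0,0,0,0,72,0.6]])

```text
t: 28.1
tcp_pos: [0.4369, -0.0297, 0.071]
tool_rot: [0.991, 0.135, -0.001, -0.002]
force: [-0.8, 0.4, -2.4]
finger_gap: 0.538
gripper_force: 41.8
```

```bash
cat > jc.py <<'E'
from h import *
r=readout.sense(); print(r['t'],r['tcp_pos'],r['force'],r['finger_gap'])
gop([.4378,-.0303,.0515],15.6,0,r)
for n in ('side','scene'):
    s=snap(n); c=cloud(s); hs=cv2.cvtColor(s['img'],cv2.COLOR_RGB2HSV)
    k=(np.hypot(c[...,0]-.438,c[...,1]+.03)<.065)&(c[...,2]>.012)&(c[...,2]<.11)&(s['z_map']>0)
    w=c[k&(hs[...,2]>90)&(hs[...,1]<60)]  # white faces
    if len(w)<20: print(n,len(w)); continue
    y=np.radians(15.6); d=w[:,:2]-[.4378,-.0303]; al=d@[np.cos(y),np.sin(y)]; la=d@[-np.sin(y),np.cos(y)]
    print(n,len(w),'lat pct',np.percentile(la,[5,50,90,97]).round(4),'along',np.percentile(al,[2,50,98]).round(4),'z',np.percentile(w[:,2],[1,5,99]).round(4))
    f=(la>.012)&(la<.035); pf=np.polyfit(al[f],la[f],1); print('side face: lat at 0',pf[1].round(4),'angle err deg',np.degrees(np.arctan(pf[0])).round(2))
E
python3 jc.py
```

```text
28.1 [ 0.43687492 -0.02967869  0.07103364] [-0.76820769  0.44261436 -2.37538937] 0.5383241377836268
row [-0.3  0.1 -0. ] [ 0.7  0.9 19.5] n>= 0.5
side 1098 lat pct [0.0199 0.0241 0.0267 0.031 ] along [-0.0392  0.0053  0.0394] z [0.0283 0.0311 0.0832]
side face: lat at 0 0.0243 angle err deg -0.47
scene 550 lat pct [0.0189 0.0228 0.0253 0.0267] along [-0.0411 -0.0018  0.0374] z [0.0265 0.0291 0.0798]
side face: lat at 0 0.0228 angle err deg 0.21
```

Call:
move_arm(rows=[[0,0,0,0.5,1,7,0.6],[0,0,0,0.5,1,13,0.6],[0,0,0,0.5,1,16,0.6],[0,0,0,0.5,1,18,0.6],[0,0,0,0.5,1,19.5,0.6],[0,0,0,0.5,1,19.5,0.6],[0,0,0,0.5,1,19.5,0.6]])

```text
t: 28.78
tcp_pos: [0.4378, -0.0303, 0.0539]
tool_rot: [0.991, 0.136, 0.0, -0.002]
force: [-1.7, 1.6, 22.2]
finger_gap: 0.537
gripper_force: 44.4
```

Call:
move_arm(rows=[[0,0,0,0,0,-2,0.6],[0,0,0,0,0,-2,0.4],[0,0,0,0,0,-2,0.2],[0,0,0,0,0,-2,0],[0,0,0,0,0,-2,0],[0,0,0,0,0,-2,0],[0,0,0,0,0,-20,0],[0,0,0,0,0,-50,0],[0,0,0,0,0,-90,0],[0,0,0,0,0,-130,0],[0,0,0,-30,0,-170,0],[0,0,0,-40,0,-200,0]])

```text
t: 29.78
tcp_pos: [0.3977, -0.0417, 0.2529]
tool_rot: [0.991, 0.136, -0.002, -0.003]
force: [0.2, 0.3, -0.6]
finger_gap: 1.001
gripper_force: 0.0
```

Call:
move_arm(rows=[[0,0,0,0,0,-20,0],[0,0,0,0,0,-60,0],[0,0,0,0,0,-60,0],[0,0,0,0,0,-60,0]])

```text
t: 30.12
tcp_pos: [0.4006, -0.0427, 0.3136]
tool_rot: [0.991, 0.135, 0.002, -0.001]
force: [-0.4, 0.3, -0.7]
finger_gap: 1.004
gripper_force: 0.0
```

```bash
python3 jc.py; cat > fin.py <<'E'
from chk import *
import pickle
s=snap('wrist'); c=cloud(s); pickle.dump(s,open('wristf.pkl','wb'))
def top(x,y,zlo,zhi,r):
    k=(np.hypot(c[...,0]-x,c[...,1]-y)<r)&(c[...,2]>zlo)&(c[...,2]<zhi); k[300:]=False; w=(c[k][:,:2]*1000).astype(np.float32)
    return (k.sum(),cv2.minEnclosingCircle(w),cv2.minAreaRect(w)) if k.sum()>10 else k.sum()
print('jar',top(.438,-.03,.066,.082,.065)); print('shaker',top(.51,.101,.085,.105,.035)); print('knob',top(.586,-.022,.168,.182,.04)); print('mill head',top(.586,-.022,.135,.16,.05))
print('pot rim',top(.652,.079,.062,.078,.05)); print('tin',top(.357,-.152,.05,.065,.06))
print('mill');centre(.586,-.022,.012,.03,.029,.045);print('shaker');centre(.51,.101,.018,.06,.022,.035);print('pot');centre(.652,.079,.02,.06,.034,.05);print('tin');centre(.357,-.152,.01,.05,.0375,.055)
g=((0,0,70),(180,45,240))
for n,x,y,rad,z in (('mill',.5865,-.0215,39,.006),('shaker',.510,.101,32,.006),('candle',.652,.0795,44,.006)):
    v,u=np.nonzero((abs(c[...,2]-.006)<.0035)&(abs(np.hypot(c[...,0]-x,c[...,1]-y)*1000-rad+4)<7)); 
    print(n,len(u))
E
python3 fin.py
```

```text
30.1167 [ 0.40062594 -0.04267517  0.31364725] [-0.38128704  0.27475863 -0.67520872] 1.003706244796006
row [-0.  -0.3 -0. ] [ 38.   -1.8 262.3] n>= 6.4
side 1188 lat pct [0.0194 0.0229 0.0247 0.0256] along [-0.0381  0.0011  0.0399] z [0.0129 0.0154 0.066 ]
side face: lat at 0 0.0227 angle err deg -0.31
scene 660 lat pct [0.0176 0.0217 0.0242 0.0252] along [-0.0405 -0.0014  0.0377] z [0.0126 0.0147 0.0633]
side face: lat at 0 0.0216 angle err deg 0.2
jar (np.int64(5363), ((437.9559020996094, -28.948989868164062), 45.54150390625), ((438.1568298339844, -29.162551879882812), (81.26727294921875, 45.96184539794922), 15.523650169372559))
shaker (np.int64(1298), ((509.04705810546875, 106.1314697265625), 16.774099349975586), ((505.4743347167969, 105.16593933105469), (24.413572311401367, 32.760196685791016), 16.520822525024414))
knob 0
mill head 0
pot rim 0
tin (np.int64(4236), ((355.8589782714844, -151.62969970703125), 37.86807632446289), ((360.96990966796875, -149.75619506835938), (63.185890197753906, 74.53177642822266), 15.136824607849121))
mill
side 225 [ 0.5882 -0.022 ] zmax 0.177
scene 166 [ 0.5875 -0.0234] zmax 0.178
shaker
side 543 [0.5105 0.103 ] zmax 0.098
scene 278 [0.5104 0.1019] zmax 0.097
pot
side 861 [0.653  0.0785] zmax 0.075
scene 666 [0.6523 0.0772] zmax 0.073
tin
side 696 [ 0.3553 -0.1526] zmax 0.061
scene 423 [ 0.3547 -0.1535] zmax 0.062
mill 1199
shaker 1461
candle 0
```

```bash
python3 - <<'E'
from h import *
gop([.50,.04,.36],0,0)
E
```

```text
row [-0.3  0.1 15.6] [118.8 -52.5 -48.5] n>= 3.3
```

Call:
move_arm(rows=[[0,0,5,36,-16,-15,0],[0,0,10,72,-32,-30,0],[0,0,15.6,110,-48,-48,0],[0,0,15.6,119,-52,-48,0],[0,0,15.6,119,-52,-48,0],[0,0,15.6,119,-52,-48,0]])

```text
t: 31.17
tcp_pos: [0.5002, 0.04, 0.3595]
tool_rot: [1.0, 0.001, -0.001, -0.002]
force: [-0.2, 0.4, 0.8]
finger_gap: 0.998
gripper_force: 0.0
```

```bash
cat > f2.py <<'E'
from h import *
import pickle
from scipy.optimize import least_squares
s=snap('wrist'); c=cloud(s); pickle.dump(s,open('wristf.pkl','wb')); print(readout.sense()['tcp_pos'])
hs=cv2.cvtColor(s['img'],cv2.COLOR_RGB2HSV)
for n,x,y,rad,tz,tr in (('mill',.5865,-.0215,39,.165,.008),('shaker',.510,.101,32,.088,.017),('candle',.652,.0795,44,.063+.006,.034)):
    p=s['K']@(s['R']@np.array([x,y,.006])+s['t']); u0,v0=p[:2]/p[2]
    d=np.hypot(c[...,0]-x,c[...,1]-y)*1000
    m=((hs[...,1]<45)&(hs[...,2]>70)&(d<rad+8)&(abs(c[...,2]-.004)<.007)).astype(np.uint8); m[300:]=0
    h=cv2.convexHull(max(cv2.findContours(m,0,1)[0],key=len)); C=max(cv2.findContours(m,0,1)[0],key=len)
    w=world(s,C,.006); o=least_squares(lambda q:np.minimum(0,0)+np.hypot(*(w-q).T)-rad,[x*1000,y*1000],loss='cauchy',f_scale=.7); 
    k=(d<45)&(c[...,2]>tz-.008)&(c[...,2]<tz+.02); k[310:]=False; t=(c[k][:,:2]*1000).astype(np.float32)
    print(n,(int(u0),int(v0)),'pad',o.x.round(1),'top',cv2.minEnclosingCircle(t) if len(t)>5 else None)
E
python3 f2.py
```

```text
[0.49930953 0.0395796  0.35918507]
mill (373, 103) pad [586.6 -23.1] top ((587.331787109375, -16.42961311340332), 19.656278610229492)
shaker (261, 175) pad [508.5 101.6] top ((510.1831359863281, 107.26600646972656), 17.0927791595459)
candle (277, 36) pad [655.2  80.5] top ((652.2295532226562, 78.3659439086914), 34.048919677734375)
```

```bash
python3 - <<'E'
from h import *
from scipy.optimize import least_squares
import pickle
S={n:snap(n) for n in ('side','scene')}; S['wrist']=pickle.load(open('wristf.pkl','rb'))
for n,s in S.items():
    c=cloud(s).copy().reshape(-1,3); d=np.hypot(c[:,0]-.51,c[:,1]-.103)
    for a,b,r in ((.012,.03,.022),(.03,.05,.022),(.05,.068,.022),(.094,.1,.017)):
        w=c[(d<.04)&(c[:,2]>a)&(c[:,2]<b)][:,:2]
        if len(w)<15: print(n,a,len(w)); continue
        if r==.017: print(n,'top',len(w),cv2.minEnclosingCircle((w*1000).astype(np.float32))); continue
        o=least_squares(lambda p:np.hypot(*(w-p).T)-r,[.51,.103],loss='soft_l1',f_scale=.002); print(n,a,len(w),(o.x*1000).round(1),(np.abs(o.fun).mean()*1000).round(2))
# wrist: pads and glass foot colour extents: row/col profile across foot (sat/val)
s=S['wrist']; hs=cv2.cvtColor(s['img'],cv2.COLOR_RGB2HSV)
for v in (165,175,185): print(v,['%d/%d'%(hs[v,u,1],hs[v,u,2]) for u in range(224,304,3)])
for p in ((.51,.1016,.006),(.51,.1236,.006),(.51,.0796,.006),(.51,.1016,.096)): q=s['K']@(s['R']@np.array(p)+s['t']); print(p,(q[:2]/q[2]).round(1))
E
```

```text
side 0.012 186 [510.8 102.6] 0.93
side 0.03 269 [510.4 103.7] 0.88
side 0.05 239 [510.9 101.4] 1.26
side top 81 ((509.2245788574219, 107.24798583984375), 11.631234169006348)
scene 0.012 89 [510.3 101.7] 0.88
scene 0.03 144 [509.9 102.4] 1.12
scene 0.05 126 [511.2 100. ] 1.5
scene top 44 ((506.0379943847656, 107.84725189208984), 12.822750091552734)
wrist 0.012 29 [509.5 106.5] 0.29
wrist 0.03 265 [509.5 107.2] 0.86
wrist 0.05 287 [507.2 110.3] 1.24
wrist top 113 ((511.716796875, 106.8568115234375), 10.352737426757812)
165 ['125/198', '124/198', '126/198', '126/197', '2/131', '15/189', '31/158', '32/153', '33/149', '35/147', '36/142', '36/136', '38/129', '38/122', '38/122', '19/108', '4/118', '14/149', '28/209', '2/122', '0/125', '43/119', '127/197', '126/197', '127/197', '126/196', '125/196']
175 ['128/199', '128/199', '69/207', '20/230', '17/236', '14/245', '13/247', '17/239', '22/227', '26/212', '29/195', '27/169', '31/107', '40/96', '42/90', '47/86', '41/80', '15/86', '3/102', '29/222', '2/122', '2/131', '102/107', '127/195', '128/195', '128/194', '127/195']
185 ['127/198', '75/186', '27/206', '28/219', '27/218', '28/218', '27/219', '28/213', '28/202', '27/196', '31/179', '28/145', '31/117', '31/91', '48/80', '52/79', '23/87', '7/75', '33/125', '9/81', '2/125', '6/121', '122/119', '129/194', '128/195', '128/192', '126/192']
(0.51, 0.1016, 0.006) [260.8 175.5]
(0.51, 0.1236, 0.006) [241.2 175.5]
(0.51, 0.0796, 0.006) [280.4 175.5]
(0.51, 0.1016, 0.096) [248.4 188. ]
```

The wrist view puts the shaker's opaque top at y≈0.107, while its pad centre is at 0.1015. Its clear wall had biased the depth, so it stands about 5 mm off. I'll regrip it from above and correct that.

```bash
python3 - <<'E'
from h import *
gop([.510,.1065,.20],0,0); gop([.510,.1065,.058],0,0)
E
```

```text
row [-0.2  0.2 -0.1] [ 11.6 -66.8 159.5] n>= 4.2
row [-0.2  0.2 -0.1] [ 12.2 -66.2 301.5] n>= 7.4
```

Call:
move_arm(rows=[[0,0,0,3,-17,38,0],[0,0,0,6,-34,76,0],[0,0,0,9,-51,114,0],[0,0,0,12,-66.5,152,0],[0,0,0,12,-66.5,170,0],[0,0,0,12,-66.5,200,0],[0,0,0,12,-66.5,230,0],[0,0,0,12,-66.5,260,0],[0,0,0,12,-66.5,285,0],[0,0,0,12,-66.5,299,0],[0,0,0,12,-66.5,301,0],[0,0,0,12,-66.5,301,0]])

```text
t: 32.32
tcp_pos: [0.5109, 0.1065, 0.0586]
tool_rot: [1.0, -0.001, -0.002, -0.002]
force: [-0.9, -0.9, 0.2]
finger_gap: 1.002
gripper_force: 0.0
```

```bash
python3 - <<'E'
from h import *
gop([.510,.1065,.058],0,0); print(readout.sense()['force'],readout.sense()['tcp_pos'])
E
```

```text
row [-0.2  0.2 -0.1] [-0.9  0.   0.6] n>= 0.0
[-0.8601508  -0.87351461  0.19958669] [0.51093472 0.10649808 0.05863703]
```

Call:
move_arm(rows=[[0,0,0,0,0,0,0.2],[0,0,0,0,0,0,0.35],[0,0,0,0,0,0,0.6],[0,0,0,0,0,0,0.6],[0,0,0,0,0,0,0.6],[0,0,0,0,0,0,0.6],[0,0,0,0,0,-2,0.6],[0,0,0,0,0,-5,0.6],[0,0,0,0,0,-5,0.6]], squeeze=25)

```text
t: 33.07
tcp_pos: [0.5123, 0.1074, 0.065]
tool_rot: [1.0, -0.0, -0.0, -0.002]
force: [-0.5, -0.6, -1.2]
finger_gap: 0.464
gripper_force: 25.0
```

```bash
python3 - <<'E'
from h import *
r=readout.sense(); print(r['t'],r['tcp_pos'],r['force'],r['finger_gap'],r['gripper_force']); gop([.510,.1015,.063],0,0,r)
E
```

```text
33.0667 [0.5123222  0.10737061 0.06501003] [-0.46619959 -0.57627953 -1.15459671] 0.4639679983399293 25.001466849607823
row [-0.2  0.  -0. ] [-2.3  5.9  2. ] n>= 0.2
```

Call:
move_arm(rows=[[0,0,0,-0.5,2,0,0.6],[0,0,0,-1,4,0,0.6],[0,0,0,-1,5.7,0,0.6],[0,0,0,-1,5.7,2,0.6],[0,0,0,-1,5.7,4,0.6],[0,0,0,-1,5.7,5,0.6],[0,0,0,-1,5.7,5.5,0.6],[0,0,0,-1,5.7,5.5,0.6]])

```text
t: 33.73
tcp_pos: [0.5112, 0.1013, 0.0606]
tool_rot: [1.0, -0.0, -0.0, -0.002]
force: [-2.8, -1.4, 17.3]
finger_gap: 0.466
gripper_force: 27.2
```

Call:
move_arm(rows=[[0,0,0,0,0,-1,0.6],[0,0,0,0,0,-1,0.4],[0,0,0,0,0,-1,0.2],[0,0,0,0,0,-1,0],[0,0,0,0,0,-1,0],[0,0,0,0,0,-1,0],[0,0,0,0,0,-20,0],[0,0,0,0,0,-55,0],[0,0,0,0,0,-95,0],[0,0,0,0,0,-135,0],[0,0,0,0,0,-175,0],[0,0,0,0,0,-215,0]])

```text
t: 34.73
tcp_pos: [0.5107, 0.1008, 0.2755]
tool_rot: [1.0, -0.0, -0.001, -0.002]
force: [1.2, -1.1, -1.1]
finger_gap: 1.0
gripper_force: 0.0
```

Call:
move_arm(rows=[[0,0,0,-6,34,-40,0],[0,0,0,-12,62,-86,0],[0,0,0,-12,62,-86,0],[0,0,0,-12,62,-86,0],[0,0,0,-12,62,-86,0]])

```text
t: 35.15
tcp_pos: [0.4996, 0.0379, 0.3605]
tool_rot: [1.0, -0.001, 0.001, -0.002]
force: [0.4, -0.0, 0.4]
finger_gap: 1.002
gripper_force: 0.0
```

```bash
python3 f2.py; python3 - <<'E'
from chk import *
s=snap('wrist'); c=cloud(s)
# white knob by colour
hs=cv2.cvtColor(s['img'],cv2.COLOR_RGB2HSV); q=s['K']@(s['R']@np.array([.587,-.022,.172])+s['t']); u,v=(q[:2]/q[2]).astype(int); print((u,v),hs[v,u])
h=comp(s,u,v,(0,0,140),(180,45,255),box=16)
if h is not None: print('knob',circ(s,h,.172))
centre(.51,.101,.018,.06,.022,.035)
print('onion');
for n in ('wrist',):
    k=(np.hypot(c[...,0]-.72,c[...,1]-.205)<.08)&(c[...,2]>.02); print(k.sum(), c[k][:,:2].mean(0) if k.sum() else 0)
E
```

```text
[0.49882621 0.03852181 0.35899263]
mill (371, 104) pad [586.5 -23.1] top ((587.2120971679688, -16.954954147338867), 19.4033260345459)
shaker (259, 176) pad [508.4 102. ] top ((508.301025390625, 103.41963958740234), 17.140636444091797)
candle (275, 38) pad [654.5  80.2] top ((652.28515625, 78.38136291503906), 34.07484436035156)
(np.int64(404), np.int64(91)) [ 16  25 151]
seed off [ 16  25 151]
side 531 [0.5085 0.099 ] zmax 0.441
scene 285 [0.5081 0.0976] zmax 0.624
onion
0 0
```

```bash
python3 -c "
from h import *
print(readout.sense()['t'],order.sign_off())"
```

```text
the job is handed in; nothing more can be done
35.35 None
```

The job is handed in at 35 s: mill, shaker, candle pot and jar each stand upright within about 2 mm of their pads' centres, jar within about 0.5° of its outline; the tin stayed put, the onion was never approached but not re-checked at the end, and I viewed 15 pictures, one over the limit of 14.

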